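# Hang a batch of oiled boards to dry

## Robot

A 6-joint arm with a two-finger parallel gripper is mounted at the origin on the work surface. World frame = base frame: x ahead of the robot, y to its left, z up, the work surface at z = 0. Lengths are in m, angles in rad, forces in N, time in s.
With the tool pointing down it reaches from about 0.35 to 0.925 m from the base axis. Payload 6.4 kg.
Tool frame: the origin (TCP) lies midway between the tips of the shut fingers; the grasp point (between the pads) lies 19 mm behind it; z points along the fingers, y is the direction in which the jaws open and shut (so a half turn about z gives the same grasp; the last joint's range is limited). The gripper opens to 94 mm and grips with 3 to 60 N. Pads are 16 mm wide; open, the fingers measure 119 mm over their backs; the gripper's body (75 mm by 177 mm) begins 78 mm behind the grasp point.
Start: joints at [-1.274, 0.245, 1.558, -0, 1.339, -0.174], TCP at [0.295, -0.579, 0.205] pointing down, gripper open.
Joint ranges: [-3.13, 3.13], [-1.02, 2.26], [0.13, 2.54], [-0.95, 4.09], [0.21, 2.88], [-2.74, 2.74]. Speed limits (rad/s): [2.57, 2.57, 3.14, 3.14, 3.14, 3.14].

## Interface

Orientations are given as a unit quaternion [x, y, z, w].
In Python, from workcell import arm gives the robot as it stands.
- The arm moves only by the shell command python3 -m handwheel 'ROWS' [OPENING] [FORCE]. ROWS is JSON, a list of rows, each a list of 6 numbers: the shift along the tool's x, y, z in cm, then the turn, a rotation vector about the tool's x, y, z in degrees. A call has 1 to 20 rows; each row is the pose to reach, as a shift and turn from the pose measured when the call began, along the tool's axes at that moment; what a row does not reach only later rows make up. A row lasts 1/12 s, in which the tool goes at most 41.7 mm and 7.16 degrees, less where a joint would pass 70% of its speed; a pose out of reach is approached as far as the arm can. A call with a gripper value outside its range is refused whole. OPENING is the finger opening in cm, from 0 to 9.4, set as the call begins (- or left out, the last holds). The fingers move at their own pace and stop on an object; FORCE is the grip in N (left out, the last holds). Time passes only in rows, so rows that repeat a pose let the fingers close. It gives the time, the measured TCP pose, the force and the opening at its end, in the units of the state.
- arm.state(): the state, without advancing time (a new reading comes with each control period).
- arm.snapshot(name): name is "scene" or "top" or "wrist"; returns a dict with "image" (480x640x3 uint8, blue, green, red), "z_map" (480x640 float32, m along the optical axis (not along the pixel's ray), 0 where there is no reading), "mtx" (3x3 intrinsics, pixels), "extrinsics" (4x4, takes a point from world to camera coordinates). Camera axes: x right, y up, looking along -z (the intrinsics and any distortion apply to the point x, -y, -z); pixel columns grow to the right and rows downward; lengths in m; the calibration is good to about 2 mm. A picture is of the moment at which its call begins.
- arm.hand_in(): hands the job in, once; it reports no verdict.
The state is a dict: "time": time; "joint_pos": joint angles; "dq": joint speeds; "joint_torque": joint torques, N m; "tool_pos": TCP position; "orientation": TCP orientation; "wrist_force": force on the tool from outside, world axes, zero at the start; "ft_torque": the same for the moment, N m; "width": finger opening in m.
Only numpy, scipy, OpenCV 4.12 (cv2) and the standard library are available. Lean on these libraries where they do the work, as an engineer would, in place of code of your own. Each camera call takes 0.05 s, during which the arm holds its last target.

## Task

Hang every wooden serving board on the bench by the hole in its handle on the drying rack, one board to a peg, and let go of it. When all of them hang there, log the batch by swinging the counter's lever to its stop and letting it spring back, then start the blower by pressing its power, cool-air, timer and start keys in that order, each fully down and one at a time. Leave the other things on the bench where they are.

Things in the scene. Friction and masses are not known exactly. Their poses are not given: they have to be found in the camera images.
- board_a: Wooden serving board, 150 x 12 mm thick, 0.09 kg, lying flat: rectangular blade, 68 wide, and a straight handle (x +10 to +75) 46 wide with a 27 mm through hole, centre at (55, 0, 6 mm). Origin: underside, mid-length; x towards the hole end, z through the thickness (down if it lies on its other face, which is as good). 3 to 5 of the 5 boards are present.
- board_b: Wooden serving board, 150 x 12 mm thick, 0.09 kg, lying flat: round blade, 70 across, and a straight handle (x +10 to +75) 46 wide with a 27 mm through hole, centre at (55, 0, 6 mm). Origin: underside, mid-length; x towards the hole end, z through the thickness (down if it lies on its other face, which is as good). 3 to 5 of the 5 boards are present.
- board_c: Wooden serving board, 150 x 12 mm thick, 0.09 kg, lying flat: slim blade, 58 wide, far end rounded, and a straight handle (x +10 to +75) 46 wide with a 27 mm through hole, centre at (55, 0, 6 mm). Origin: underside, mid-length; x towards the hole end, z through the thickness (down if it lies on its other face, which is as good). 3 to 5 of the 5 boards are present.
- board_d: Wooden serving board, 150 x 12 mm thick, 0.09 kg, lying flat: stepped blade, 58 then 70 wide, and a straight handle (x +10 to +75) 46 wide with a 27 mm through hole, centre at (55, 0, 6 mm). Origin: underside, mid-length; x towards the hole end, z through the thickness (down if it lies on its other face, which is as good). 3 to 5 of the 5 boards are present.
- board_e: Wooden serving board, 150 x 12 mm thick, 0.09 kg, lying flat: blade 60 wide with a 40 wide end, and a straight handle (x +10 to +75) 46 wide with a 27 mm through hole, centre at (55, 0, 6 mm). Origin: underside, mid-length; x towards the hole end, z through the thickness (down if it lies on its other face, which is as good). 3 to 5 of the 5 boards are present.
- rack: Fixed drying rack. Wooden rail 420 mm long (y), 24 deep, 182 to 218 mm up; five 8 mm dowel pegs, 55 long, slant up from its front face at 40 deg: roots at (0, y, 200), y = -170, -85, 0, 85, 170. Two posts behind it, y = +-195, feet 12 tall, x -41 to +109. Origin: on the bench below the front face, mid-length; x away from the robot, z up. A let-go board slides down its peg and swings to hang.
- peg_1 (a point): Point on the axis of peg 1 (from the rack's -y end), 20 mm from its root at the rail; the tip is 35 mm further, up and towards the robot along (-cos 40, 0, sin 40 deg). Axes as the rack's. Nothing stands over the pegs.
- peg_2 (a point): Point on the axis of peg 2 (from the rack's -y end), 20 mm from its root at the rail; the tip is 35 mm further, up and towards the robot along (-cos 40, 0, sin 40 deg). Axes as the rack's. Nothing stands over the pegs.
- peg_3 (a point): Point on the axis of peg 3 (from the rack's -y end), 20 mm from its root at the rail; the tip is 35 mm further, up and towards the robot along (-cos 40, 0, sin 40 deg). Axes as the rack's. Nothing stands over the pegs.
- peg_4 (a point): Point on the axis of peg 4 (from the rack's -y end), 20 mm from its root at the rail; the tip is 35 mm further, up and towards the robot along (-cos 40, 0, sin 40 deg). Axes as the rack's. Nothing stands over the pegs.
- peg_5 (a point): Point on the axis of peg 5 (from the rack's -y end), 20 mm from its root at the rail; the tip is 35 mm further, up and towards the robot along (-cos 40, 0, sin 40 deg). Axes as the rack's. Nothing stands over the pegs.
- counter: Fixed batch counter: grey box 90 (x) x 56 (y) x 62 mm tall on a steel plate 130 x 70, number wheels in its top, a lever on its +y side. Origin: centre of its foot; -x is the side towards the robot.
- count_lever (a joint): The counter's sprung lever, rad: 0 at rest (leaning 0.45 away from the robot), 0.9 at its stop (leaning 0.45 towards it). Pivot along y at (12, 38, 40 mm) of the counter; 8 mm rod, 24 mm black ball knob 75 mm from the pivot: its centre is at (45, 38, 108) at rest, (12, 38, 115) half-way, (-21, 38, 108) at the stop. A spring returns it; 4 N at the knob holds it at the stop.
- blower: Fixed drying blower: a grey control deck 100 (x) x 190 (y) x 50 mm tall, four white keys in a row on its black top, and a blue snail-shaped fan housing 225 tall beyond its far left corner (x over 65, y over 92). Origin: centre of the deck's underside; y along the keys, x away from the robot.
- key_power (a joint): Power key, round, 24 mm across, at x, y = (0, 68), next to the fan housing (mm, blower frame), its top 62 mm above the bench when up. Value in m: 0 up, 0.006 fully down, pressed from 0.0045; sprung: 1.5 N starts it, 5 N takes it fully down.
- key_cool (a joint): Cool-air key, square, 24 mm, at x, y = (0, 22), second from the fan housing (mm, blower frame), its top 62 mm above the bench when up. Value in m: 0 up, 0.006 fully down, pressed from 0.0045; sprung: 1.5 N starts it, 5 N takes it fully down.
- key_timer (a joint): Timer key, a narrow bar 44 (x) x 18 (y) mm, at x, y = (0, -22), third (mm, blower frame), its top 62 mm above the bench when up. Value in m: 0 up, 0.006 fully down, pressed from 0.0045; sprung: 1.5 N starts it, 5 N takes it fully down.
- key_start (a joint): Start key, a large bar 60 (x) x 26 (y) mm, at x, y = (0, -67), the end away from the fan housing (mm, blower frame), its top 62 mm above the bench when up. Value in m: 0 up, 0.006 fully down, pressed from 0.0045; sprung: 1.5 N starts it, 5 N takes it fully down.
- cube_blank: Wooden cube, 62 mm. Bystander; leave it where it is. Origin: its underside.
- drum_wide: Wooden cylinder 62 mm across, 42 tall, standing. Bystander; leave it where it is. Origin: its underside.
- drum_low: Wooden cylinder 52 mm across, 45 tall, standing. Bystander; leave it where it is. Origin: its underside.
- egg_blank: Wooden egg with a flat foot, 56 mm across, 54 tall. Bystander; leave it where it is. Origin: its underside.
- oil_tin: Tin of oil, 72 mm across, 105 tall. Bystander; leave it where it is. Origin: its underside.
- brush_jar: White pot, 72 mm across, 85 tall. Bystander; leave it where it is. Origin: its underside.
Not all that is in view belongs to the job. Leave any green or purple look-alike of the board_b alone.

How it is judged:
By the outcome, as a careful person would: the job done as asked, in the order asked, and still so for the second after the job is handed in, with the robot touching nothing.
Of board_a, board_b, board_c, board_d, board_e only 3 to 5 are there at a start; the rules pass over those that are not, and their reading is None.
At some moment in a run one of board_a, board_b, board_c, board_d, board_e may be knocked a few centimetres aside while the robot is not near it.
It also fails if it takes over 210 s, if anything falls off the work surface, if the arm or the gripper's body presses on something with over 40 N, if the wrist force passes 120 N, or if a joint passes its speed limit or range.

## Working session

There is one attempt and no reset: what is moved stays moved. The work goes in short steps, Python scripts to look and compute and a shell command to move; the robot and the scene stay as the last step left them, time stands still between calls to the robot, and variables do not carry over. Pictures are saved under pics/ and viewed, and the job is handed in when it is done.

```bash
ls -la; mkdir -p pics; python3 - <<'E'
from workcell import arm
import cv2
s=arm.state();print(s)
for n in ("scene","top","wrist"):
    d=arm.snapshot(n);cv2.imwrite(f"pics/{n}0.png",d["image"]);print(n,d["mtx"].tolist(),d["extrinsics"].round(4).tolist(),[k for k in d], (d["z_map"]>0).mean())
E
```

```text
total 12
drwxr-xr-x  3 agent agent 4096 Dec  7 14:17 .
drwxr-xr-x 23 root  root  4096 Dec  7 14:17 ..
drwxr-xr-x  2 agent agent 4096 Dec  7 14:17 pics
{'time': 0.0, 'joint_pos': array([-1.27409446e+00,  2.45771098e-01,  1.55897757e+00,  2.37924327e-07,
        1.33867466e+00, -1.74099461e-01]), 'dq': array([ 0.00063319,  0.00089104,  0.00014439, -0.0007495 , -0.00018743,
       -0.00051463]), 'joint_torque': array([ 7.47635313e-04, -4.15822184e+01, -3.14605486e+01,  6.85349037e-02,
        3.30484752e-02, -1.42435902e-04]), 'tool_pos': array([ 0.29467397, -0.5787177 ,  0.20439243]), 'orientation': array([ 9.72420570e-01,  2.33232495e-01, -5.59605866e-05, -9.13624655e-04]), 'wrist_force': array([-0.20549007, -0.35770595,  0.29312561]), 'ft_torque': array([-0.04793118,  0.02965608,  0.01326562]), 'width': 0.09408222207865528}
scene [[550.7804092128026, 0.0, 317.97584897111363], [0.0, 550.7804092128026, 239.0431340929541], [0.0, 0.0, 1.0]] [[-0.8336, 0.5522, -0.0157, 0.4605], [-0.4451, -0.6545, 0.6111, 0.0978], [0.3272, 0.5164, 0.7914, -1.6942], [0.0, 0.0, 0.0, 1.0]] ['image', 'z_map', 'mtx', 'extrinsics'] 0.9960546875
top [[621.6418477637243, 0.0, 318.35593475852943], [0.0, 621.6418477637243, 242.3660598022467], [0.0, 0.0, 1.0]] [[0.0136, -0.9998, 0.0163, -0.0497], [0.9806, 0.0165, 0.1952, -0.5116], [-0.1954, 0.0133, 0.9806, -1.4875], [0.0, 0.0, 0.0, 1.0]] ['image', 'z_map', 'mtx', 'extrinsics'] 0.9959798177083333
wrist [[373.1187210731458, 0.0, 326.36767560976807], [0.0, 373.1187210731458, 243.65156059150848], [0.0, 0.0, 1.0]] [[0.453, -0.8915, -0.0023, -0.6489], [0.8659, 0.4406, -0.2366, 0.0246], [0.212, 0.1052, 0.9716, -0.3916], [0.0, 0.0, 0.0, 1.0]] ['image', 'z_map', 'mtx', 'extrinsics'] 0.9960188802083333
```

View pics/scene0.png

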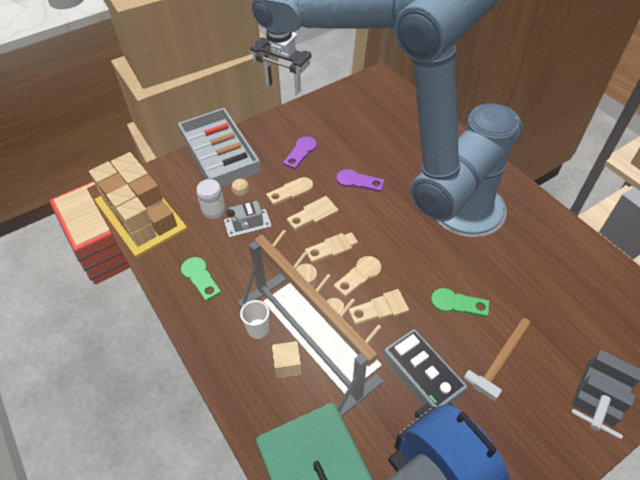

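View pics/top0.png

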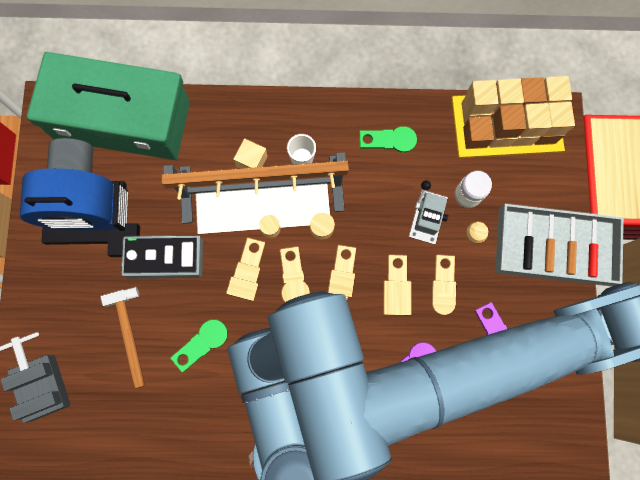

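View pics/wrist0.png

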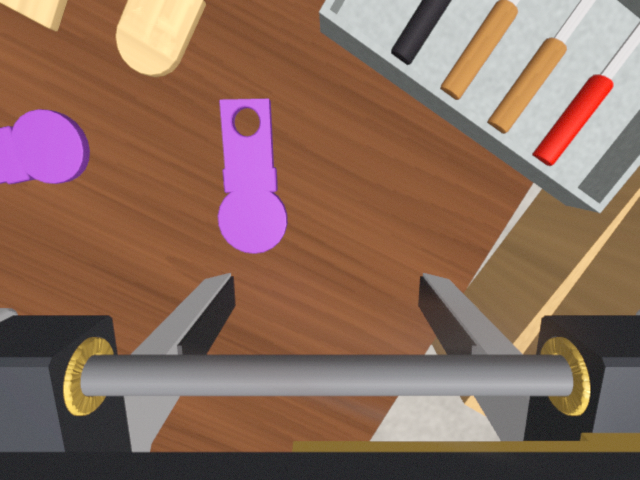

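The top view shows five pale boards, holes pointing away from the robot, at about (250,250), (291,255), (345,255), (397,265) and (445,265). The rack is behind them, the counter is at (430,215) and the blower keys are at (130–190,255). The green and purple look-alikes lie apart. Next I'll measure and check an enlarged crop.

```bash
cat > h.py <<'E'
from workcell import arm
import numpy as np, cv2
from scipy.spatial.transform import Rotation as R
def world(d,u,v,z=None):
    """pixel -> world; on plane z if given, else depth map"""
    K=d["mtx"];E=d["extrinsics"]
    r=np.array([(u-K[0,2])/K[0,0],-(v-K[1,2])/K[1,1],-1.0])
    Rw=E[:3,:3].T; o=-Rw@E[:3,3]; w=Rw@r
    if z is None:
        return o+w*d["z_map"][int(round(v)),int(round(u))]
    return o+w*(z-o[2])/w[2]
def pix(d,P):
    c=d["extrinsics"][:3,:3]@np.array(P)+d["extrinsics"][:3,3]
    return d["mtx"][0,0]*c[0]/-c[2]+d["mtx"][0,2], d["mtx"][1,1]*-c[1]/-c[2]+d["mtx"][1,2]
def holes(d,zt=0.012):
    """boards: hole centre and axis, by pale mask + contour hierarchy"""
    im=d["image"];hsv=cv2.cvtColor(im,cv2.COLOR_BGR2HSV)
    m=cv2.inRange(hsv,(12,40,150),(32,160,255))
    cs,h=cv2.findContours(m,cv2.RETR_CCOMP,cv2.CHAIN_APPROX_NONE)
    out=[]
    for i,c in enumerate(cs):
        if h[0][i][3]>=0:
            a=cv2.contourArea(c)
            if 25<a<2500:
                M=cv2.moments(c);p=cs[h[0][i][3]]
                Mp=cv2.moments(p)
                out.append((M['m10']/M['m00'],M['m01']/M['m00'],a,cv2.contourArea(p),p))
    return out,m
def rel(pos,yaw,tilt=0,s=None):
    """row (cm,deg) to TCP pose: tool-down yaw deg, tilted forward by tilt deg"""
    s=s or arm.state()
    Rc=R.from_quat(s["orientation"])
    Rt=R.from_euler('z',yaw,degrees=True)*R.from_euler('y',-tilt,degrees=True)*R.from_euler('x',180,degrees=True)
    dp=Rc.inv().apply(np.array(pos)-s["tool_pos"])*100
    dr=(Rc.inv()*Rt).as_rotvec(degrees=True)
    return np.round(np.r_[dp,dr],2).tolist()
E
python3 - <<'E'
from h import *
d=arm.snapshot("top");im=d["image"]
o,m=holes(d)
for u,v,a,pa,p in o:
    print("hole px",round(u,1),round(v,1),"area",a,pa,"world",world(d,u,v,.012).round(4))
# peg/rail, keys, etc
c=cv2.resize(im[140:330,110:510],None,fx=2,fy=2,interpolation=cv2.INTER_CUBIC);cv2.imwrite("pics/topcrop.png",c)
s=arm.snapshot("scene");c=cv2.resize(s["image"][160:420,180:480],None,fx=2.3,fy=2.3,interpolation=cv2.INTER_CUBIC);cv2.imwrite("pics/scenecrop.png",c)
E
```

```text
hole px 445.0 262.9 area 81.0 1183.0 world [ 0.4724 -0.3636  0.012 ]
hole px 397.3 262.7 area 82.0 1366.0 world [ 0.4711 -0.2425  0.012 ]
hole px 289.8 255.3 area 82.5 1041.5 world [0.4855 0.0292 0.012 ]
hole px 345.5 253.7 area 81.0 1018.0 world [ 0.492  -0.1114  0.012 ]
hole px 253.6 247.2 area 80.5 1330.5 world [0.5049 0.1212 0.012 ]
hole px 1.5 205.0 area 29.0 371.5 world [0.6035 0.766  0.012 ]
```

View pics/topcrop.png

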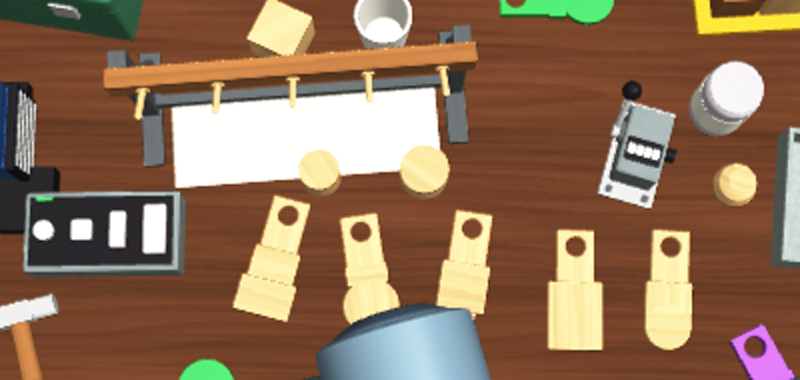

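View pics/scenecrop.png

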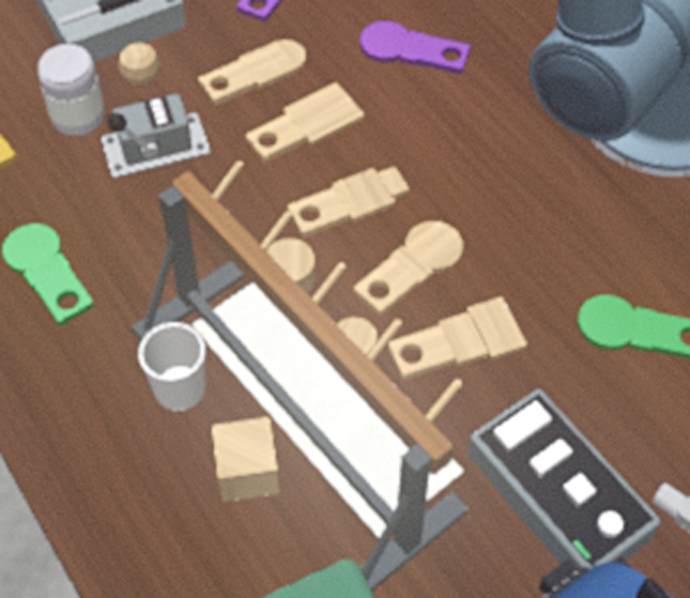

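The crop shows, left to right, the stepped d (275,260), round b (365,265), narrow-ended e (467,265), rectangular a (575,290) and rounded slim c (668,290). All five are pale wood and present. The green and purple ones are the decoys. Now I'll measure the rack, counter, blower and board axes.

```bash
cat >> h.py <<'E'
def cloud(d):
    K=d["mtx"];E=d["extrinsics"]
    v,u=np.mgrid[0:480,0:640]
    z=d["z_map"]
    r=np.stack([(u-K[0,2])/K[0,0]*z,-(v-K[1,2])/K[1,1]*z,-z],-1)
    return (r-E[:3,3])@E[:3,:3]   # R^T (c-t)
def axes(d,o):
    """hole world + axis yaw from handle side edges: PCA of top-surface points near the hole (handle)"""
    res=[]
    for u,v,a,pa,p in o:
        h=world(d,u,v,.012)
        pts=np.array([world(d,q[0][0],q[0][1],.012)[:2] for q in p])
        c=pts-h[:2]
        # initial axis: from far blob centroid to hole
        ax=-c.mean(0);ax/=np.linalg.norm(ax)
        for _ in range(4):
            n=np.array([-ax[1],ax[0]])
            s=c@ax;t=c@n
            sel=(s<5e-3)&(s>-.036)&(abs(t)>.015)&(abs(t)<.032)
            sl=[np.polyfit(s[sel&(t*k>0)],t[sel&(t*k>0)],1) for k in(1,-1)]
            g=np.mean([q[0] for q in sl])
            ax=ax+g*n;ax/=np.linalg.norm(ax)
        res.append((h,np.degrees(np.arctan2(ax[1],ax[0])),[round(float(np.polyval(q,-.02))*1e3,1) for q in sl]))
    return res
E
python3 - <<'E'
from h import *
d=arm.snapshot("top")
o,m=holes(d)
for (h,y,w),q in zip(axes(d,[q for q in o if q[0]>100]),o): print(q[0],h.round(4),"yaw",round(y,1),w)
P=cloud(d)
# check table plane
print("table z", np.median(P[340:380,480:560,2]), np.median(P[150:160,210:300,2]))
Z=P[...,2]
reg=np.zeros(Z.shape,bool);reg[140:215,150:360]=1
top=reg&(Z>.212)&(Z<.224)&(abs(P[...,0]-.65)<.15)
hsv=cv2.cvtColor(d["image"],cv2.COLOR_BGR2HSV)
pts=P[top];print("rail pts",len(pts),pts.min(0),pts.max(0))
y=pts[:,1]
# front edge per y bin
ys=np.linspace(y.min()+.03,y.max()-.03,15);fr=[];bk=[]
for a in ys:
    s=pts[abs(y-a)<.008];fr.append(s[:,0].min());bk.append(s[:,0].max())
print("front",np.polyfit(ys,fr,1),"back",np.polyfit(ys,bk,1),"y range",y.min(),y.max())
# keys: white on the deck
for nm,reg,lo,hi in (("keys",(232,280,115,205),(0,0,180),(180,60,255)),):
    m=cv2.inRange(hsv,lo,hi);k=np.zeros_like(m);k[reg[0]:reg[1],reg[2]:reg[3]]=m[reg[0]:reg[1],reg[2]:reg[3]]
    n,l,st,ce=cv2.connectedComponentsWithStats(k)
    for i in range(1,n):
        if st[i][4]>20: print(nm,ce[i].round(1),st[i][4],world(d,*ce[i],.062).round(4), "z",np.median(Z[l==i]).round(4))
# knob
s=(Z>.09)&(Z<.13);s[:170]=0;s[210:]=0;s[:,:405]=0;s[:,445:]=0
k=cv2.inRange(hsv,(0,0,0),(180,255,60));k[:,:410]=0;k[:,450:]=0;k[:170]=0;k[230:]=0
n,l,st,ce=cv2.connectedComponentsWithStats(k)
for i in range(1,n):
    if st[i][4]>15: print("dark",ce[i].round(1),st[i][4],world(d,*ce[i],.112).round(4),"z",np.median(Z[l==i]).round(4))
# counter box top
k=(Z>.055)&(Z<.066);k[:185]=0;k[245:]=0;k[:,:405]=0;k[:,452:]=0
q=P[k][:,:2].astype(np.float32);print("box",cv2.minAreaRect(q),len(q))
c=cv2.resize(d["image"][150:300,100:460],None,fx=2.2,fy=2.2);
cv2.imwrite("pics/rail.png",cv2.resize(d["image"][150:215,150:360],None,fx=3.8,fy=3.8,interpolation=cv2.INTER_CUBIC))
E
```

```text
445.0246913580247 [ 0.4724 -0.3636  0.012 ] yaw -4.0 [23.9, -23.6]
397.2520325203252 [ 0.4711 -0.2425  0.012 ] yaw -0.6 [23.4, -22.1]
289.86707566462167 [0.4857 0.0291 0.012 ] yaw 8.5 [23.3, -23.1]
345.4567901234568 [ 0.492  -0.1114  0.012 ] yaw -7.7 [23.8, -23.4]
253.5252525252525 [0.5047 0.1214 0.012 ] yaw -13.6 [23.7, -23.3]
table z 0.615849215647742 0.005329137186996591
rail pts 2124 [ 0.58440071 -0.10446152  0.21202369] [0.68840407 0.31313928 0.22396043]
front [-0.08405033  0.6290159 ] back [-0.10304243  0.66288859] y range -0.10446152210556536 0.31313928050290324
keys [189.4 253.5] 142 [0.477  0.2725 0.062 ] z 0.0498
keys [187.  253.7] 267 [0.4764 0.2783 0.062 ] z 0.0626
keys [168.3 253.8] 131 [0.4755 0.3236 0.062 ] z 0.0625
keys [131.2 254.4] 77 [0.4724 0.4136 0.062 ] z 0.0625
keys [150.5 254.5] 99 [0.4732 0.3668 0.062 ] z 0.0626
dark [425.4 184.9] 73 [ 0.6467 -0.2989  0.112 ] z 0.1163
dark [432.  210.9] 37 [ 0.5818 -0.3135  0.112 ] z 0.0636
dark [444.6 217.4] 32 [ 0.5664 -0.3434  0.112 ] z 0.0433
dark [430.1 219.1] 39 [ 0.5616 -0.3084  0.112 ] z 0.0639
box ((0.5955602526664734, -0.31768089532852173), (0.06939063966274261, 0.09285441786050797), 74.27141571044922) 623
```

View pics/rail.png

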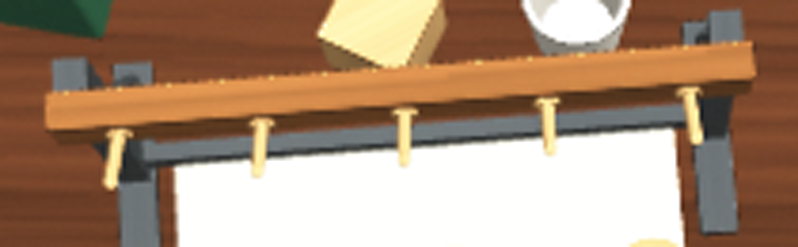

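```bash
python3 - <<'E'
from h import *
d=arm.snapshot("top");im=d["image"]
hsv=cv2.cvtColor(im,cv2.COLOR_BGR2HSV)
P=cloud(d)
T=[]
for k,(u,v) in enumerate([(333.9,186),(294.7,189),(256.3,192),(217.9,195),(178.9,198)]):
    w=world(d,u,v,.235);T.append(w[:2]);print(k+1,w.round(4), "depthpt",P[int(v)-2,int(round(u))].round(4))
T=np.array(T)
print("tip line slope dx/dy",np.polyfit(T[:,1],T[:,0],1), "spacing",np.linalg.norm(np.diff(T,axis=0),axis=1))
# rail top far/near edges by colour: orange mask
m=cv2.inRange(hsv,(5,120,120),(18,255,255));m[:140]=0;m[205:]=0;m[:,:155]=0;m[:,355:]=0
c=max(cv2.findContours(m,0,cv2.CHAIN_APPROX_NONE)[0],key=cv2.contourArea)
a=c[:,0,:]
up=[(u,a[a[:,0]==u][:,1].min()) for u in range(175,340)]
w=np.array([world(d,u,v,.218) for u,v in up]);pf=np.polyfit(w[:,1],w[:,0],1);print("back top edge",pf,"yaw deg",np.degrees(np.arctan(-pf[0])))
print("ends",a[:,0].min(),a[:,0].max(),world(d,a[:,0].min(),178,.218),world(d,a[:,0].max(),166,.218))
E
```

```text
1 [ 0.6034 -0.0721  0.235 ] depthpt [ 0.6099 -0.0725  0.2288]
2 [0.5949 0.0145 0.235 ] depthpt [0.599  0.0139 0.2368]
3 [0.5865 0.0989 0.235 ] depthpt [0.5895 0.0992 0.2406]
4 [0.5781 0.183  0.235 ] depthpt [0.5825 0.1829 0.2358]
5 [0.5698 0.2681 0.235 ] depthpt [0.5741 0.268  0.2359]
tip line slope dx/dy [-0.09900487  0.59631031] spacing [0.08697647 0.08486707 0.08452576 0.08549482]
back top edge [0.14373894 0.66875694] yaw deg -8.17960908600273
ends 155 354 [0.61963897 0.32775538 0.218     ] [ 0.65616207 -0.1177118   0.218     ]
```

```bash
cat >> h.py <<'E'
PSI=5.65
TIP={k:np.array([.5865,.0989,.2354])+.085*(k-3)*np.array([-np.sin(np.radians(PSI)),np.cos(np.radians(PSI)),0]) for k in range(1,6)}
GX=.027; GZ=.003
def peg(k,s,tilt=50,dx=0.,dz=0.,hz=.003):
    """TCP for hole centre on the peg axis, s metres beyond root"""
    Rt=R.from_euler('z',PSI,degrees=True)*R.from_euler('y',-tilt,degrees=True)*R.from_euler('x',180,degrees=True)
    c=np.radians(PSI);a=np.radians(40)
    ax=np.array([-np.cos(a)*np.cos(c),-np.cos(a)*np.sin(c),np.sin(a)])
    hole=TIP[k]+(s-.055)*ax
    return hole-Rt.apply([GX+dx,0,-hz])
E
python3 - <<'E'
from h import *
h=np.array([.5047,.1214]);y=-13.6;c=np.radians(y)
g=h-GX*np.array([np.cos(c),np.sin(c)]);print(g)
print(rel([*g,.10],y))
E
```

```text
[0.47845705 0.12774884]
[48.43, -54.67, 10.55, -0.02, 0.0, 40.57]
```

```bash
python3 -m handwheel '[[48.4,-54.7,4,0,0,40.6],[48.4,-54.7,4,0,0,40.6],[48.4,-54.7,4,0,0,40.6],[48.4,-54.7,4,0,0,40.6],[48.4,-54.7,4,0,0,40.6],[48.4,-54.7,4,0,0,40.6],[48.4,-54.7,4,0,0,40.6],[48.4,-54.7,4,0,0,40.6],[48.4,-54.7,4,0,0,40.6],[48.4,-54.7,4,0,0,40.6],[48.4,-54.7,4,0,0,40.6],[48.4,-54.7,4,0,0,40.6],[48.4,-54.7,4,0,0,40.6],[48.4,-54.7,4,0,0,40.6],[48.4,-54.7,4,0,0,40.6],[48.4,-54.7,4,0,0,40.6],[48.4,-54.7,4,0,0,40.6],[48.4,-54.7,4,0,0,40.6],[48.4,-54.7,10.5,0,0,40.6],[48.4,-54.7,10.5,0,0,40.6]]' 6.6 20; python3 - <<'E'
from h import *
d=arm.snapshot("wrist");cv2.imwrite("pics/w1.png",d["image"])
t=arm.snapshot("top");o,m=holes(t)
for (h,y,w),q in zip(axes(t,[q for q in o if q[0]>100]),o): print(q[0],h.round(4),"yaw",round(y,1),w)
s=arm.state();print(s["time"],s["joint_pos"].round(2))
h=np.array([.5047,.1214]);y=-13.6;c=np.radians(y)
g=h-GX*np.array([np.cos(c),np.sin(c)])
print(rel([*g,.003],y))
E
```

```text
time: 2.02
tool_pos: [0.4778, 0.1295, 0.099]
orientation: [0.993, -0.117, 0.0, -0.0]
wrist_force: [-0.8, 0.4, 0.1]
width: 0.0663
444.96875 [ 0.4725 -0.3635  0.012 ] yaw -4.0 [23.7, -23.7]
397.2520325203252 [ 0.4711 -0.2425  0.012 ] yaw -0.6 [23.4, -22.1]
289.8654244306418 [0.4858 0.0291 0.012 ] yaw 8.0 [23.0, -23.4]
345.4567901234568 [ 0.492  -0.1114  0.012 ] yaw -7.7 [23.8, -23.4]
2.1167 [0.03 0.01 2.03 0.   1.11 1.84]
[0.5, -0.07, 9.33, 0.12, 0.52, 0.03]
```

View pics/w1.png

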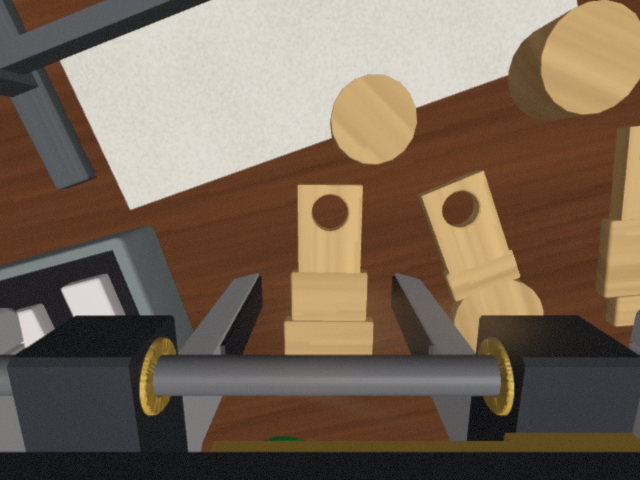

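Wrist view: board d is centred between the fingers, with its hole at (330,212). Descend and grip.

```bash
python3 -m handwheel '[[0.2,0,3,0,0,0],[0.4,0,6,0,0.5,0],[0.5,-0.1,8,0,0.5,0],[0.5,-0.1,9.3,0,0.5,0],[0.5,-0.1,9.3,0,0.5,0],[0.5,-0.1,9.3,0,0.5,0]]' && python3 -m handwheel '[[0,0,0,0,0,0],[0,0,0,0,0,0],[0,0,0,0,0,0],[0,0,0,0,0,0],[0,0,0,0,0,0],[0,0,0,0,0,0]]' 3 25
```

```text
time: 2.62
tool_pos: [0.4795, 0.1278, 0.0044]
orientation: [0.993, -0.118, 0.0, 0.001]
wrist_force: [-0.0, 0.2, 0.2]
width: 0.0658
time: 3.12
tool_pos: [0.4806, 0.1277, 0.0058]
orientation: [0.993, -0.118, 0.001, 0.001]
wrist_force: [-1.7, -1.4, 7.0]
width: 0.0459
```

```bash
python3 -m handwheel '[[0,0,-4,0,0,0],[0,0,-8,0,0,0],[0,0,-12,0,0,0],[0,0,-16,0,0,0],[0,0,-20,0,0,0],[0,0,-20,0,0,0]]' ; python3 - <<'E'
from h import *
for s in(.10,.03):
  print(peg(5,s),rel(peg(5,s),PSI,50))
d=arm.snapshot("wrist");cv2.imwrite("pics/w2.png",d["image"])
E
```

```text
time: 3.62
tool_pos: [0.4849, 0.1285, 0.2152]
orientation: [0.993, -0.118, 0.009, -0.0]
wrist_force: [1.4, 0.1, 0.3]
width: 0.0455
[0.52047476 0.26319791 0.24171388] [0.34, -13.93, -2.61, 8.38, 48.45, -17.95]
[0.57383736 0.26847717 0.19671875] [5.32, -15.69, 1.99, 8.38, 48.45, -17.95]
```

View pics/w2.png

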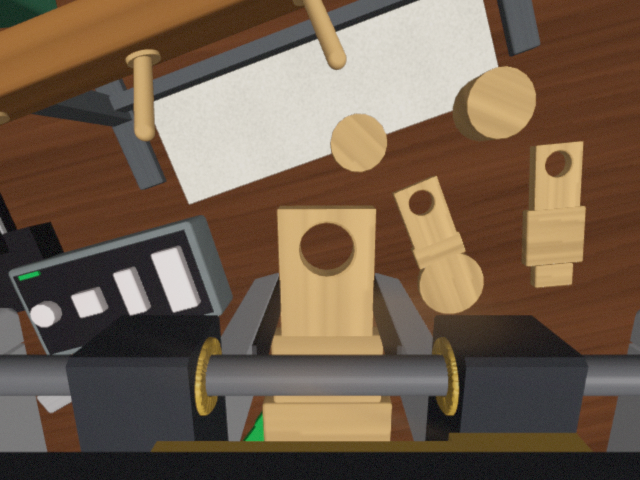

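```bash
python3 -m handwheel '[[-2,-4,-5,1,6,-2],[-2,-8,-6,2,12,-5],[-1,-12,-6,3,19,-7],[0.3,-13.9,-6,5,26,-10],[0.3,-13.9,-5,6,33,-13],[0.3,-13.9,-4,7,40,-15],[0.3,-13.9,-2.6,8.4,48.5,-18],[0.3,-13.9,-2.6,8.4,48.5,-18],[0.3,-13.9,-2.6,8.4,48.5,-18],[0.3,-13.9,-2.6,8.4,48.5,-18],[0.3,-13.9,-2.6,8.4,48.5,-18],[0.3,-13.9,-2.6,8.4,48.5,-18]]' ; python3 - <<'E'
from h import *
for s in(.10,.03):
  print(peg(5,s),rel(peg(5,s),PSI,50))
d=arm.snapshot("wrist");cv2.imwrite("pics/w3.png",d["image"])
# tip pixel and hole axis in wrist cam
print(pix(d,TIP[5]),arm.state()["joint_pos"].round(2))
t=arm.snapshot("top");cv2.imwrite("pics/t3.png",cv2.resize(t["image"][140:300,100:360],None,fx=3,fy=3))
E
```

```text
time: 4.67
tool_pos: [0.5196, 0.263, 0.2391]
orientation: [0.906, 0.044, 0.421, -0.021]
wrist_force: [0.0, -0.7, -0.8]
width: 0.0457
[0.52047476 0.26319791 0.24171388] [0.26, -0.01, -0.1, -0.03, 0.19, -0.05]
[0.57383736 0.26847717 0.19671875] [0.28, -0.0, 6.9, -0.03, 0.19, -0.05]
(np.float64(326.1442395513734), np.float64(220.20530706212114)) [ 0.38 -0.34  2.25 -0.51  0.44  2.23]
```

View pics/w3.png

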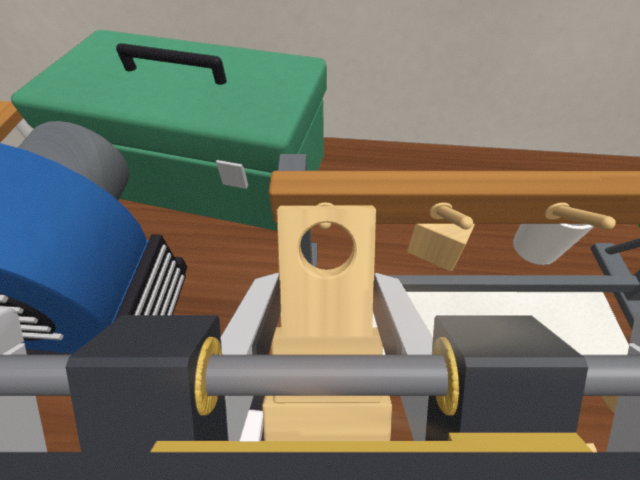

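View pics/t3.png

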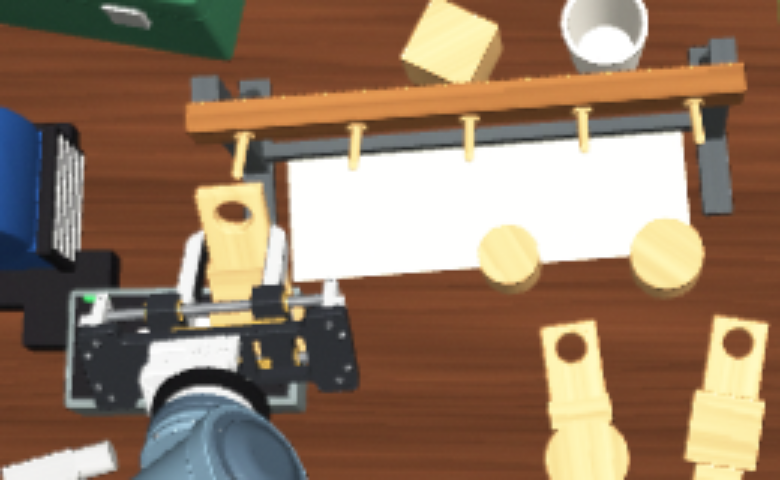

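```bash
cat >> h.py <<'E'
def holetool(d,s,zt=-.006):
    """find the held board's hole in the wrist image; return pixel and tool-frame xy at tool z=zt"""
    hsv=cv2.cvtColor(d["image"],cv2.COLOR_BGR2HSV)
    m=cv2.inRange(hsv,(10,40,120),(32,190,255))
    cs,h=cv2.findContours(m[180:300,270:385].copy(),cv2.RETR_LIST,cv2.CHAIN_APPROX_NONE)
    best=None
    for c in cs:
        (x,y),(a,b),t=cv2.minAreaRect(c)
        if 35<a<75 and 35<b<75 and 1200<cv2.contourArea(c)<3600:
            best=(x+270,y+180,a,b)
    if best is None: return None
    Rc=R.from_quat(s["orientation"]);K=d["mtx"];E=d["extrinsics"]
    u,v=best[:2]
    r=np.array([(u-K[0,2])/K[0,0],-(v-K[1,2])/K[1,1],-1.0])
    o=Rc.inv().apply(-E[:3,:3].T@E[:3,3]-s["tool_pos"]);w=Rc.inv().apply(E[:3,:3].T@r)
    return np.round(best,1),(o+w*(zt-o[2])/w[2]).round(4)
E
python3 - <<'E'
from h import *
d=arm.snapshot("wrist");s=arm.state()
print(holetool(d,s), "tip in tool",R.from_quat(s["orientation"]).inv().apply(TIP[5]-s["tool_pos"]))
# depth of the board around the hole, in tool frame
P=cloud(d);Q=R.from_quat(s["orientation"]).inv().apply((P[280:325:8,300:350:10]-s["tool_pos"]).reshape(-1,3));print("board face tool z",np.median(Q[:,2]),Q[::6].round(4))
# peg seen: root collar
E
```

```text
None tip in tool [ 0.03035539 -0.00011813  0.04081519]
board face tool z -0.007155016416000573 [[ 0.009  -0.0129 -0.0071]
 [ 0.0049 -0.008  -0.0072]
 [ 0.0011 -0.0031 -0.0081]
 [-0.0036  0.0018 -0.0071]
 [-0.0084  0.0069 -0.006 ]]
```

```bash
python3 - <<'E'
from h import *
d=arm.snapshot("wrist");s=arm.state();Rc=R.from_quat(s["orientation"])
P=Rc.inv().apply((cloud(d)-s["tool_pos"]).reshape(-1,3)).reshape(480,640,3)
f=(abs(P[...,2]+.007)<.004)&(abs(P[...,1])<.03)&(P[...,0]>.005)&(P[...,0]<.06)
cs,h=cv2.findContours(f.astype(np.uint8),cv2.RETR_CCOMP,cv2.CHAIN_APPROX_NONE)
for i,c in enumerate(cs):
    if h[0][i][3]>=0 and cv2.contourArea(c)>500:
        q=P[c[:,0,1],c[:,0,0]];print(cv2.minEnclosingCircle(c),"hole centre tool",((q.min(0)+q.max(0))/2).round(4),q.min(0).round(4),q.max(0).round(4))
print("front end",P[f][:,0].max())
E
```

```text
((326.264404296875, 247.4612274169922), 28.268264770507812) hole centre tool [ 0.0243 -0.     -0.0053] [ 0.0104 -0.0136 -0.0076] [ 0.0382  0.0135 -0.003 ]
front end 0.04435035209574433
```

Hole centre is at tool x 24 mm and the tip at 30 mm, so I'll shift +0.6 cm in x, then slide onto the peg.

```bash
python3 -m handwheel '[[0.6,0,0,0,0,0],[0.6,0,1.5,0,0,0],[0.6,0,3,0,0,0],[0.6,0,4.5,0,0,0],[0.6,0,5.8,0,0,0],[0.6,0,6.8,0,0,0],[0.6,0,6.8,0,0,0]]' ; python3 - <<'E'
from h import *
d=arm.snapshot("wrist");cv2.imwrite("pics/w4.png",d["image"])
t=arm.snapshot("scene");cv2.imwrite("pics/s4.png",cv2.resize(t["image"][250:450,280:500],None,fx=3,fy=3))
E
```

```text
time: 5.45
tool_pos: [0.5754, 0.268, 0.1978]
orientation: [0.906, 0.044, 0.419, -0.021]
wrist_force: [-0.9, 0.5, -0.9]
width: 0.0455
```

View pics/w4.png

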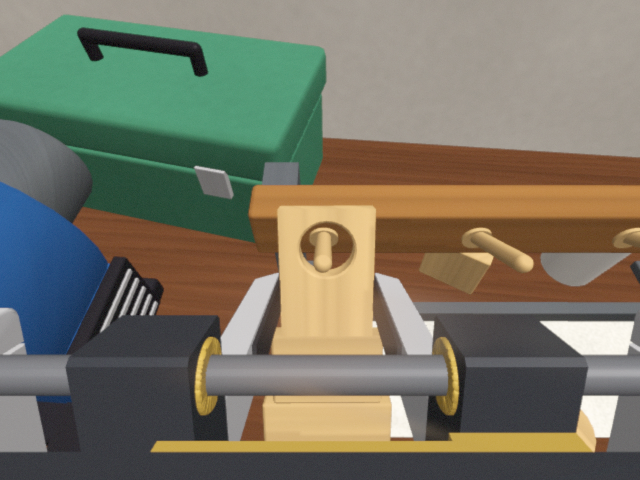

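View pics/s4.png

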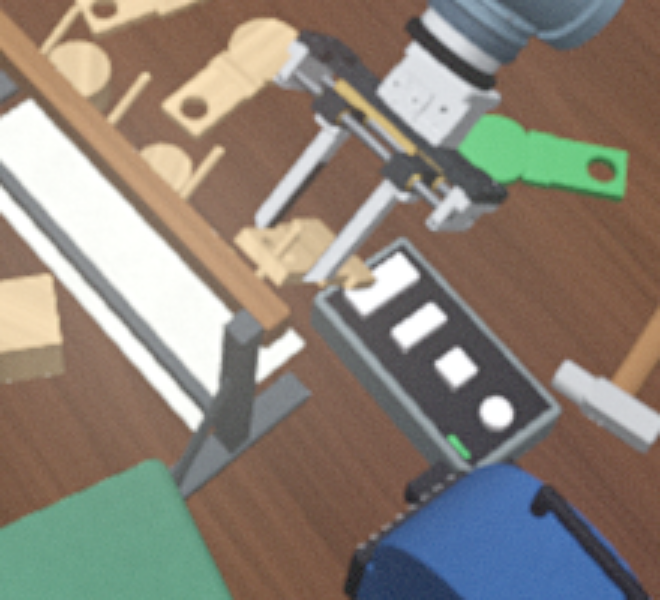

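Wrist view: the peg passes through the hole at (325,248). Release, wait briefly, and withdraw along the peg.

```bash
python3 -m handwheel '[[0,0,0,0,0,0],[0,0,0,0,0,0],[0,0,0,0,0,0],[0,0,0,0,0,0],[0,0,0,0,0,0],[0,0,-2,0,0,0],[0,0,-4,0,0,0],[0,0,-7,0,0,0],[0,0,-10,0,0,0],[0,0,-10,0,0,0]]' 6.6; python3 - <<'E'
from h import *
t=arm.snapshot("scene");cv2.imwrite("pics/s5.png",cv2.resize(t["image"][150:450,180:500],None,fx=2.4,fy=2))
t=arm.snapshot("top");o,m=holes(t)
for q in o:
  if q[0]>100:
    try:
      h,y,w=axes(t,[q])[0];print(round(q[0]),h.round(4),"yaw",round(y,1),w);c=np.radians(y);g=h[:2]-GX*np.array([np.cos(c),np.sin(c)])
      print("  hover",rel([*g,.15],y),g.round(4))
    except Exception as e: print(q[0],e)
E
```

```text
time: 6.38
tool_pos: [0.4982, 0.2619, 0.2694]
orientation: [0.904, 0.045, 0.424, -0.023]
wrist_force: [1.1, 0.2, 0.6]
width: 0.066
445 [ 0.4724 -0.3636  0.012 ] yaw -4.0 [23.9, -23.6]
  hover [-16.15, 61.47, -1.43, -4.29, -49.81, 9.02] [ 0.4455 -0.3618]
397 [ 0.4711 -0.2425  0.012 ] yaw -0.6 [23.4, -22.1]
  hover [-15.49, 49.57, -0.62, -2.82, -49.88, 5.87] [ 0.4441 -0.2422]
290 [0.4855 0.0292 0.012 ] yaw 8.6 [23.2, -23.3]
  hover [-12.87, 23.11, 2.55, 1.21, -49.93, -2.79] [0.4588 0.0251]
345 [ 0.492  -0.1114  0.012 ] yaw -7.7 [23.8, -23.4]
  hover [-13.29, 36.4, 2.02, -5.89, -49.69, 12.47] [ 0.4652 -0.1078]
```

View pics/s5.png

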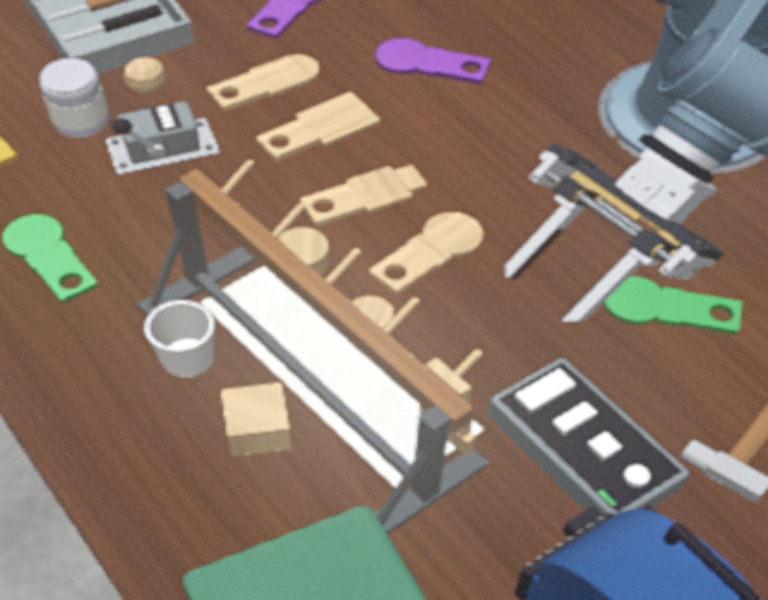

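Board d hangs at (450,390) on peg 5. Next is b.

```bash
python3 -m handwheel '[[-12.9,23.1,2.5,1.2,-49.9,-2.8],[-12.9,23.1,2.5,1.2,-49.9,-2.8],[-12.9,23.1,2.5,1.2,-49.9,-2.8],[-12.9,23.1,2.5,1.2,-49.9,-2.8],[-12.9,23.1,2.5,1.2,-49.9,-2.8],[-12.9,23.1,2.5,1.2,-49.9,-2.8],[-12.9,23.1,2.5,1.2,-49.9,-2.8],[-12.9,23.1,2.5,1.2,-49.9,-2.8],[-12.9,23.1,2.5,1.2,-49.9,-2.8],[-12.9,23.1,2.5,1.2,-49.9,-2.8],[-12.9,23.1,2.5,1.2,-49.9,-2.8]]'; python3 - <<'E'
from h import *
d=arm.snapshot("wrist");cv2.imwrite("pics/w6.png",d["image"])
print(rel([.4588,.0251,.003],8.6))
for z in axes(d,[q for q in holes(d)[0] if q[2]>300 and q[3]>3000]): print(z)
E
```

```text
time: 7.4
tool_pos: [0.4578, 0.0258, 0.1492]
orientation: [0.997, 0.076, 0.0, -0.0]
wrist_force: [-0.7, -0.3, -0.5]
width: 0.0658
[0.09, 0.11, 14.66, 0.0, -0.06, 0.11]
(array([ 0.48999934, -0.11172316,  0.012     ]), np.float64(-8.217716822547887), [22.5, -23.1])
(array([0.48368523, 0.02905465, 0.012     ]), np.float64(9.220059296236691), [22.9, -22.9])
```

View pics/w6.png

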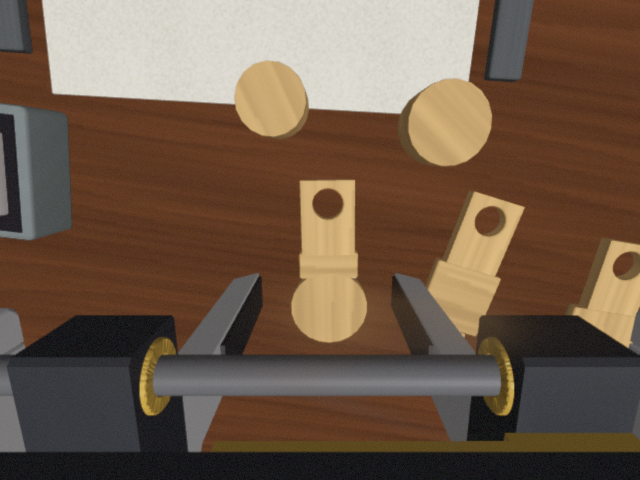

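Wrist view: round-blade b is centred, hole at (328,204). Descend, grip and lift.

```bash
python3 -m handwheel '[[0,0,4,0,0,0],[-0.1,0.1,8,0,0,0.1],[-0.1,0.1,12,0,0,0.1],[-0.1,0.1,14.2,0,0,0.1],[-0.1,0.1,14.6,0,0,0.1],[-0.1,0.1,14.6,0,0,0.1],[-0.1,0.1,14.6,0,0,0.1]]' && python3 -m handwheel '[[0,0,0,0,0,0],[0,0,0,0,0,0],[0,0,0,0,0,0],[0,0,0,0,0,0],[0,0,0,0,0,0],[0,0,-1,0,0,0],[0,0,-4,0,0,0],[0,0,-8,0,0,0],[0,0,-12,0,0,0],[0,0,-16,0,0,0],[0,0,-20,0,0,0],[0,0,-20,0,0,0]]' 3 25;  python3 - <<'E'
from h import *
for s in(.10,):
  print(peg(4,s,hz=0),rel(peg(4,s,hz=0),PSI,50))
E
```

```text
time: 8.03
tool_pos: [0.458, 0.0252, 0.0052]
orientation: [0.997, 0.076, 0.002, 0.0]
wrist_force: [-0.6, -0.9, 0.9]
width: 0.0659
time: 9.03
tool_pos: [0.4618, 0.0245, 0.2148]
orientation: [0.997, 0.076, 0.01, 0.003]
wrist_force: [1.4, -0.4, 0.2]
width: 0.0457
[0.52655615 0.17838459 0.24364224] [8.78, -14.21, -2.81, -1.0, 48.85, 2.98]
```

```bash
cat >> h.py <<'E'
def chk(k):
    d=arm.snapshot("wrist");s=arm.state();Rc=R.from_quat(s["orientation"])
    P=Rc.inv().apply((cloud(d)-s["tool_pos"]).reshape(-1,3)).reshape(480,640,3)
    zf=np.median(P[285:325,310:345,2]);H=None
    f=(abs(P[...,2]-zf)<.004)&(abs(P[...,1])<.03)&(P[...,0]>.0)&(P[...,0]<.06)
    cs,h=cv2.findContours(f.astype(np.uint8),cv2.RETR_CCOMP,cv2.CHAIN_APPROX_NONE)
    for i,c in enumerate(cs):
        if h[0][i][3]>=0 and cv2.contourArea(c)>500:
            q=P[c[:,0,1],c[:,0,0]];H=((q.min(0)+q.max(0))/2);print("hole px",cv2.minEnclosingCircle(c)[0],"tool",H.round(4),(q.max(0)-q.min(0)).round(4))
    T=Rc.inv().apply(TIP[k]-s["tool_pos"]);print("tip tool",T.round(4),"face z",zf)
    r=rel(s["tool_pos"],PSI,50,s)[3:]
    # slide so the face centre sits ~28 mm from the root (27 mm past the tip)
    print("ROW to slide: x,y,z cm",((T-H)*100).round(2)[:2] if H is not None else None,round((T[2]-(zf+.006)+.027)*100,2),"turn",r)
    return d
E
python3 -m handwheel '[[-1,-4,-5,0,7,0.5],[-1,-8,-6,0,14,1],[0,-12,-6,0,21,1.5],[2,-14.2,-6,-0.5,28,2],[4,-14.2,-5,-1,35,2.5],[6,-14.2,-4,-1,42,3],[8.8,-14.2,-2.8,-1,48.8,3],[8.8,-14.2,-2.8,-1,48.8,3],[8.8,-14.2,-2.8,-1,48.8,3],[8.8,-14.2,-2.8,-1,48.8,3],[8.8,-14.2,-2.8,-1,48.8,3]]';python3 - <<'E'
from h import *
chk(4)
E
```

```text
time: 9.95
tool_pos: [0.5271, 0.1782, 0.2447]
orientation: [0.905, 0.044, 0.422, -0.021]
wrist_force: [-0.1, -0.1, -0.4]
width: 0.0454
hole px (325.875, 243.5) tool [ 0.0253 -0.0002 -0.0045] [0.0278 0.0271 0.0046]
tip tool [ 0.0253 -0.0003  0.0455] face z -0.00614083736875874
ROW to slide: x,y,z cm [ 0.   -0.01] 7.26 turn [0.02, -0.05, -0.03]
```

```bash
python3 -m handwheel '[[0,0,1.5,0,0,0],[0,0,3,0,0,0],[0,0,4.5,0,0,0],[0,0,6,0,0,0],[0,0,7.2,0,0,0],[0,0,7.2,0,0,0],[0,0,7.2,0,0,0]]';python3 - <<'E'
from h import *
d=arm.snapshot("wrist");cv2.imwrite("pics/w7.png",d["image"])
E
```

```text
time: 10.58
tool_pos: [0.5825, 0.1834, 0.1994]
orientation: [0.905, 0.044, 0.422, -0.021]
wrist_force: [-0.5, -0.1, -0.5]
width: 0.0456
```

View pics/w7.png

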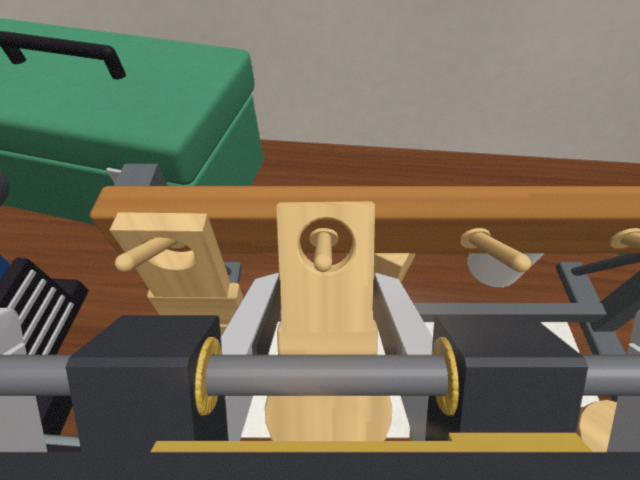

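The peg is through b's hole at (325,247), and d hangs beside it on peg 5 (175,245). Release.

```bash
python3 -m handwheel '[[0,0,0,0,0,0],[0,0,0,0,0,0],[0,0,0,0,0,0],[0,0,0,0,0,0],[0,0,0,0,0,0],[0,0,-2,0,0,0],[0,0,-4,0,0,0],[0,0,-7,0,0,0],[0,0,-10,0,0,0],[0,0,-10,0,0,0]]' 6.2; cat >> h.py <<'E'
def nxt(umin=100):
  t=arm.snapshot("top");o,m=holes(t)
  for q in o:
   if q[0]>umin:
    try:
      h,y,w=axes(t,[q])[0];print(round(q[0]),round(q[1]),h.round(4),"yaw",round(y,1),w);c=np.radians(y);g=h[:2]-(GX+.001)*np.array([np.cos(c),np.sin(c)])
      print("  hover",rel([*g,.15],y),g.round(4))
    except Exception as e: print(q[0],e)
E
python3 - <<'E'
from h import *
nxt()
t=arm.snapshot("scene");cv2.imwrite("pics/s8.png",cv2.resize(t["image"][150:450,180:500],None,fx=2.4,fy=2))
E
```

```text
time: 11.47
tool_pos: [0.5059, 0.1766, 0.2709]
orientation: [0.902, 0.044, 0.428, -0.022]
wrist_force: [0.4, 0.4, 1.0]
width: 0.0615
445 263 [ 0.4725 -0.3635  0.012 ] yaw -4.0 [23.7, -23.7]
  hover [-16.38, 52.93, -1.34, -4.28, -50.45, 8.98] [ 0.4445 -0.3616]
397 263 [ 0.4711 -0.2425  0.012 ] yaw -0.6 [23.4, -22.1]
  hover [-15.73, 41.04, -0.54, -2.8, -50.52, 5.84] [ 0.4431 -0.2422]
345 254 [ 0.492  -0.1114  0.012 ] yaw -7.7 [23.8, -23.4]
  hover [-13.57, 27.86, 2.11, -5.91, -50.34, 12.42] [ 0.4642 -0.1077]
234 199 [0.6307 0.1748 0.012 ] yaw -121.5 [17.9, -26.2]
  hover [-0.22, -0.85, 18.36, -55.38, -27.51, 117.17] [0.6453 0.1986]
221 198 [0.6319 0.2101 0.012 ] yaw -170.0 [31.0, -22.4]
  hover [0.77, -2.33, 19.58, -75.18, -2.83, 159.13] [0.6595 0.215 ]
```

View pics/s8.png

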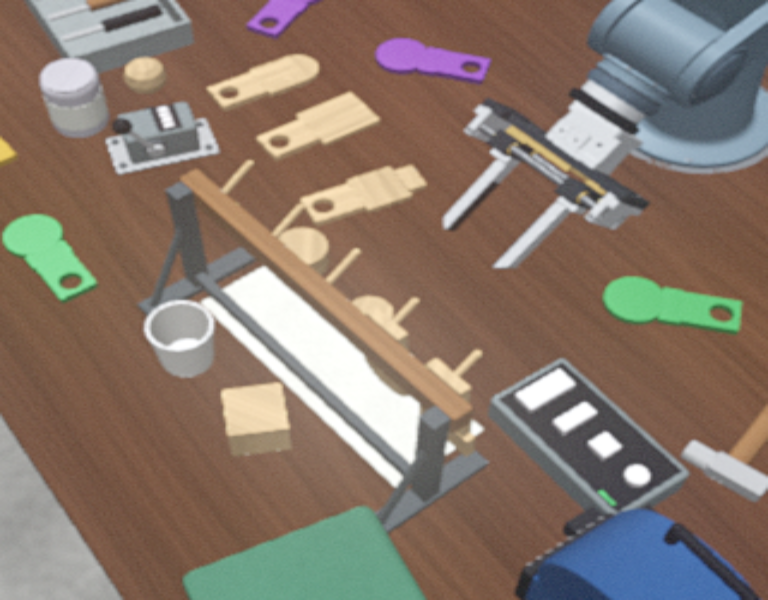

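b hangs on peg 4. Next is e.

```bash
python3 -m handwheel '[[-13.6,27.9,2.1,-5.9,-50.3,12.4],[-13.6,27.9,2.1,-5.9,-50.3,12.4],[-13.6,27.9,2.1,-5.9,-50.3,12.4],[-13.6,27.9,2.1,-5.9,-50.3,12.4],[-13.6,27.9,2.1,-5.9,-50.3,12.4],[-13.6,27.9,2.1,-5.9,-50.3,12.4],[-13.6,27.9,2.1,-5.9,-50.3,12.4],[-13.6,27.9,2.1,-5.9,-50.3,12.4],[-13.6,27.9,2.1,-5.9,-50.3,12.4],[-13.6,27.9,2.1,-5.9,-50.3,12.4],[-13.6,27.9,2.1,-5.9,-50.3,12.4],[-13.6,27.9,2.1,-5.9,-50.3,12.4]]'; python3 - <<'E'
from h import *
d=arm.snapshot("wrist");cv2.imwrite("pics/w9.png",d["image"])
print(rel([.4640,-.1077,.003],-7.7))
for q in [q for q in holes(d)[0] if q[2]>300 and q[3]>3000]: print(q[:2],axes(d,[q]))
E
```

```text
time: 12.57
tool_pos: [0.4632, -0.1073, 0.1474]
orientation: [0.998, -0.066, -0.002, 0.0]
wrist_force: [-0.3, 0.0, -0.3]
width: 0.0621
[0.12, 0.01, 14.48, 0.07, 0.16, 0.11]
(483.60996024272856, 205.30864197530863) [(array([ 0.46947572, -0.2428935 ,  0.012     ]), np.float64(-0.9857093488016544), [22.5, -23.2])]
(327.37125, 201.84125) [(array([ 0.4900454 , -0.11173082,  0.012     ]), np.float64(-8.089175506248191), [23.1, -22.6])]
```

View pics/w9.png

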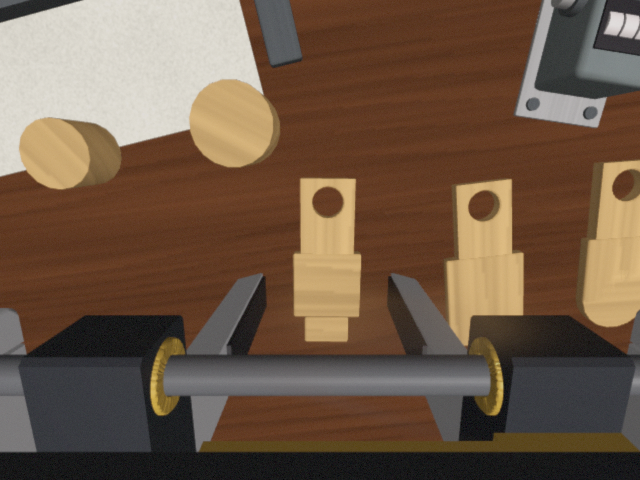

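Wrist view: e is centred with its hole at (327,202).

```bash
python3 -m handwheel '[[0,0,4,0,0,0],[-0.1,0,8,0,0,0.1],[-0.1,0,12,0,0,0.1],[-0.1,0,14,0,0,0.1],[-0.1,0,14.4,0,0,0.1],[-0.1,0,14.4,0,0,0.1],[-0.1,0,14.4,0,0,0.1]]' && python3 -m handwheel '[[0,0,0,0,0,0],[0,0,0,0,0,0],[0,0,0,0,0,0],[0,0,0,0,0,0],[0,0,0,0,0,0],[0,0,-1,0,0,0],[0,0,-4,0,0,0],[0,0,-8,0,0,0],[0,0,-12,0,0,0],[0,0,-16,0,0,0],[0,0,-20,0,0,0],[0,0,-20,0,0,0]]' 3 25;  python3 - <<'E'
from h import *
for s in(.10,):
  print(peg(3,s,hz=0),rel(peg(3,s,hz=0),PSI,50))
E
```

```text
time: 13.2
tool_pos: [0.4632, -0.1074, 0.0055]
orientation: [0.998, -0.067, 0.0, 0.001]
wrist_force: [0.1, 0.1, -0.0]
width: 0.062
time: 14.2
tool_pos: [0.4675, -0.109, 0.2153]
orientation: [0.998, -0.066, 0.008, 0.004]
wrist_force: [1.5, -0.7, 0.4]
width: 0.0456
[0.53492452 0.09379754 0.24364224] [4.04, -20.97, -2.93, 6.29, 48.91, -12.17]
```

```bash
python3 -m handwheel '[[-1,-4,-5,1,7,-2],[-2,-8,-6,2,14,-4],[-2,-12,-6,3,21,-6],[-1,-16,-6,4,28,-8],[0,-20,-5,5,35,-10],[2,-21,-4,6,42,-12],[4,-21,-2.9,6.3,48.9,-12.2],[4,-21,-2.9,6.3,48.9,-12.2],[4,-21,-2.9,6.3,48.9,-12.2],[4,-21,-2.9,6.3,48.9,-12.2],[4,-21,-2.9,6.3,48.9,-12.2],[4,-21,-2.9,6.3,48.9,-12.2]]';python3 - <<'E'
from h import *
chk(3)
E
```

```text
time: 15.2
tool_pos: [0.5354, 0.0937, 0.2454]
orientation: [0.905, 0.045, 0.423, -0.021]
wrist_force: [1.1, -0.1, -1.1]
width: 0.0454
hole px (326.942626953125, 242.28688049316406) tool [ 0.0265  0.0004 -0.0038] [0.0272 0.0273 0.0045]
tip tool [ 0.0255 -0.0001  0.0457] face z -0.0055983082933508885
ROW to slide: x,y,z cm [-0.11 -0.05] 7.23 turn [0.02, -0.1, 0.03]
```

```bash
python3 -m handwheel '[[-0.1,-0.1,1.5,0,0,0],[-0.1,-0.1,3,0,0,0],[-0.1,-0.1,4.5,0,0,0],[-0.1,-0.1,6,0,0,0],[-0.1,-0.1,7.2,0,0,0],[-0.1,-0.1,7.2,0,0,0],[-0.1,-0.1,7.2,0,0,0]]';python3 - <<'E'
from h import *
d=arm.snapshot("wrist");cv2.imwrite("pics/w10.png",d["image"])
E
```

```text
time: 15.83
tool_pos: [0.5899, 0.0999, 0.1984]
orientation: [0.905, 0.045, 0.423, -0.021]
wrist_force: [0.4, -0.3, -1.3]
width: 0.0453
```

View pics/w10.png

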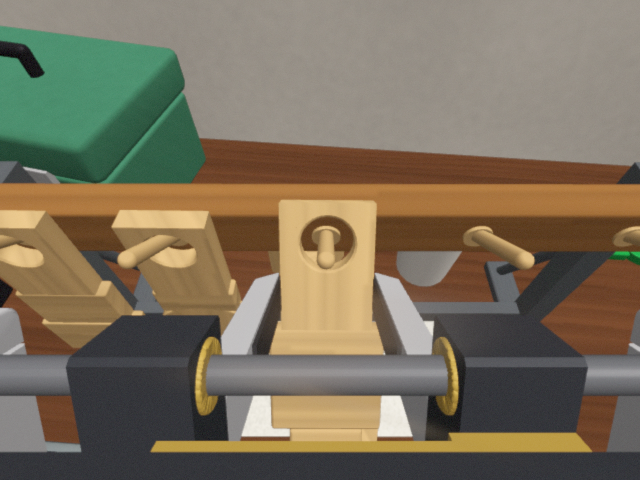

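The peg is through e's hole at (327,245), with d and b hanging to the left. Release.

```bash
python3 -m handwheel '[[0,0,0,0,0,0],[0,0,0,0,0,0],[0,0,0,0,0,0],[0,0,0,0,0,0],[0,0,0,0,0,0],[0,0,-2,0,0,0],[0,0,-4,0,0,0],[0,0,-7,0,0,0],[0,0,-10,0,0,0],[0,0,-10,0,0,0]]' 6.2; 
python3 - <<'E'
from h import *
nxt(360)
t=arm.snapshot("scene");cv2.imwrite("pics/s11.png",cv2.resize(t["image"][150:450,180:500],None,fx=2.4,fy=2))
E
```

```text
time: 16.72
tool_pos: [0.5135, 0.0923, 0.2709]
orientation: [0.902, 0.045, 0.429, -0.019]
wrist_force: [0.3, 0.1, 0.5]
width: 0.062
407 267 [ 0.4615 -0.2667  0.012 ] yaw -0.8 [22.3, -23.1]
  hover [-16.5, 34.85, -1.37, -2.69, -50.64, 6.08] [ 0.4335 -0.2663]
445 263 [ 0.4725 -0.3635  0.012 ] yaw -4.0 [23.7, -23.7]
  hover [-16.42, 44.44, -1.22, -4.09, -50.58, 9.05] [ 0.4445 -0.3616]
```

View pics/s11.png

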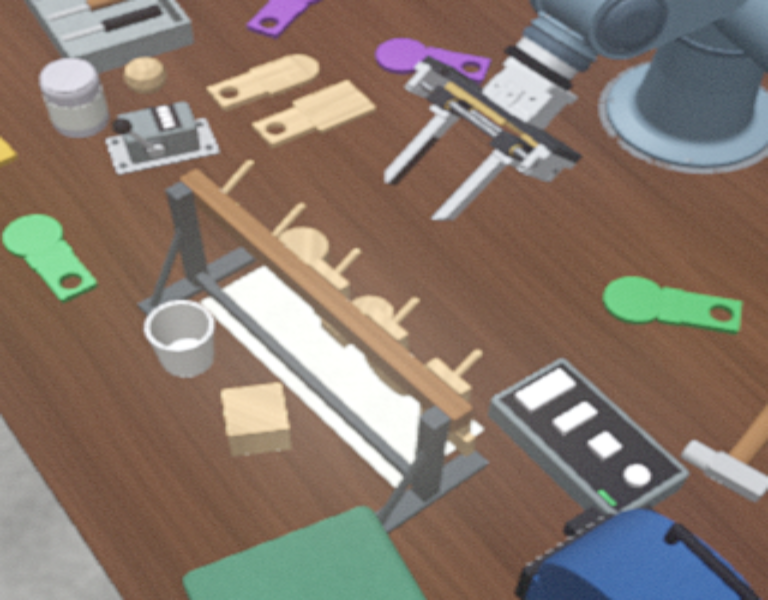

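Three boards hang. Board a was knocked aside, to hole (0.4615,−0.2667) at pixel (407,267). I'll go to the new pose.

```bash
python3 -m handwheel '[[-16.5,34.8,-1.4,-2.7,-50.6,6.1],[-16.5,34.8,-1.4,-2.7,-50.6,6.1],[-16.5,34.8,-1.4,-2.7,-50.6,6.1],[-16.5,34.8,-1.4,-2.7,-50.6,6.1],[-16.5,34.8,-1.4,-2.7,-50.6,6.1],[-16.5,34.8,-1.4,-2.7,-50.6,6.1],[-16.5,34.8,-1.4,-2.7,-50.6,6.1],[-16.5,34.8,-1.4,-2.7,-50.6,6.1],[-16.5,34.8,-1.4,-2.7,-50.6,6.1],[-16.5,34.8,-1.4,-2.7,-50.6,6.1],[-16.5,34.8,-1.4,-2.7,-50.6,6.1],[-16.5,34.8,-1.4,-2.7,-50.6,6.1],[-16.5,34.8,-1.4,-2.7,-50.6,6.1]]'; python3 - <<'E'
from h import *
d=arm.snapshot("wrist");cv2.imwrite("pics/w12.png",d["image"])
print(rel([.4333,-.2663,.003],-0.8))
for q in [q for q in holes(d)[0] if q[2]>300 and q[3]>3000]: print(q[:2],axes(d,[q]))
E
```

```text
time: 17.9
tool_pos: [0.4328, -0.2643, 0.1466]
orientation: [1.0, -0.007, -0.003, -0.001]
wrist_force: [-1.0, -0.1, 1.1]
width: 0.062
[0.1, 0.22, 14.42, -0.07, 0.28, 0.08]
(329.62945314272747, 201.8050828227819) [(array([ 0.45990449, -0.26700253,  0.012     ]), np.float64(-1.5328684158847252), [23.4, -23.1])]
(444.53702497285553, 187.17828447339846) [(array([ 0.47088368, -0.36326856,  0.012     ]), np.float64(-3.3866005760813733), [23.0, -23.7])]
```

View pics/w12.png

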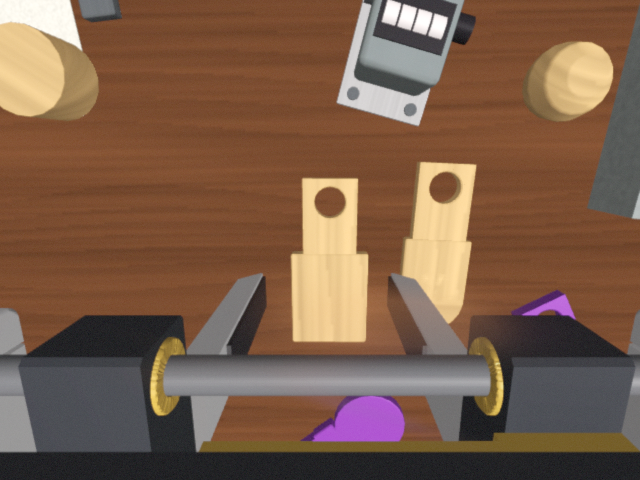

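Wrist view: rectangular board a is centred with its hole at (330,202). c at (444,187) is about 2 cm clear of the right finger's path.

```bash
python3 -m handwheel '[[0,0.2,4,0,0,0.4],[-0.1,0.2,8,0,0.3,0.4],[-0.1,0.2,12,0,0.3,0.4],[-0.1,0.2,14,0,0.3,0.4],[-0.1,0.2,14.4,0,0.3,0.4],[-0.1,0.2,14.4,0,0.3,0.4],[-0.1,0.2,14.4,0,0.3,0.4]]' && python3 -m handwheel '[[0,0,0,0,0,0],[0,0,0,0,0,0],[0,0,0,0,0,0],[0,0,0,0,0,0],[0,0,0,0,0,0],[0,0,-1,0,0,0],[0,0,-4,0,0,0],[0,0,-8,0,0,0],[0,0,-12,0,0,0],[0,0,-16,0,0,0],[0,0,-20,0,0,0],[0,0,-20,0,0,0]]' 3 25;  python3 - <<'E'
from h import *
for s in(.10,):
  print(peg(2,s,hz=0),rel(peg(2,s,hz=0),PSI,50))
E
```

```text
time: 18.53
tool_pos: [0.4324, -0.2658, 0.0043]
orientation: [1.0, -0.009, 0.001, 0.0]
wrist_force: [0.0, 0.6, 0.6]
width: 0.0619
time: 19.53
tool_pos: [0.4354, -0.269, 0.2141]
orientation: [1.0, -0.009, 0.007, 0.006]
wrist_force: [0.7, -1.5, 0.4]
width: 0.0454
[0.54329288 0.00921048 0.24364224] [10.33, -27.98, -3.12, 3.56, 49.19, -5.94]
```

```bash
python3 -m handwheel '[[0,-4,-5,0.5,7,-1],[0,-8,-6,1,14,-2],[0,-12,-6,1.5,21,-3],[0,-16,-6,2,28,-4],[1,-20,-5,2.5,35,-5],[3,-24,-5,3,42,-6],[5,-28,-4,3.6,49.2,-5.9],[8,-28,-3.1,3.6,49.2,-5.9],[10.3,-28,-3.1,3.6,49.2,-5.9],[10.3,-28,-3.1,3.6,49.2,-5.9],[10.3,-28,-3.1,3.6,49.2,-5.9],[10.3,-28,-3.1,3.6,49.2,-5.9],[10.3,-28,-3.1,3.6,49.2,-5.9]]';python3 - <<'E'
from h import *
chk(2)
E
```

```text
time: 20.62
tool_pos: [0.5429, 0.0088, 0.2446]
orientation: [0.905, 0.044, 0.423, -0.021]
wrist_force: [0.6, -0.3, -0.7]
width: 0.0454
hole px (326.46490478515625, 241.5) tool [ 0.0271 -0.0001 -0.0055] [0.0274 0.0274 0.0048]
tip tool [ 0.0261 -0.0007  0.0463] face z -0.007067045566749456
ROW to slide: x,y,z cm [-0.1  -0.06] 7.43 turn [0.09, -0.17, -0.03]
```

```bash
python3 -m handwheel '[[-0.1,-0.1,1.5,0,0,0],[-0.1,-0.1,3,0,0,0],[-0.1,-0.1,4.5,0,0,0],[-0.1,-0.1,6,0,0,0],[-0.1,-0.1,7.3,0,0,0],[-0.1,-0.1,7.3,0,0,0],[-0.1,-0.1,7.3,0,0,0]]';python3 - <<'E'
from h import *
d=arm.snapshot("wrist");cv2.imwrite("pics/w13.png",d["image"])
E
```

```text
time: 21.25
tool_pos: [0.5978, 0.0143, 0.1983]
orientation: [0.904, 0.044, 0.424, -0.02]
wrist_force: [-0.4, 0.2, -1.2]
width: 0.0457
```

View pics/w13.png

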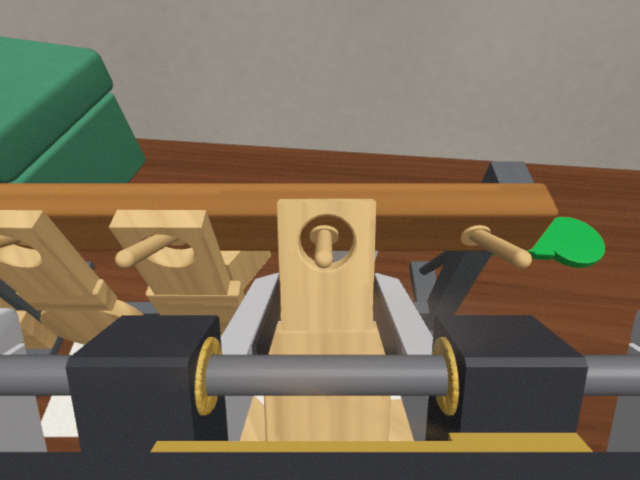

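The peg is through a's hole at (325,243). Release.

```bash
python3 -m handwheel '[[0,0,0,0,0,0],[0,0,0,0,0,0],[0,0,0,0,0,0],[0,0,0,0,0,0],[0,0,0,0,0,0],[0,0,-2,0,0,0],[0,0,-4,0,0,0],[0,0,-7,0,0,0],[0,0,-10,0,0,0],[0,0,-10,0,0,0]]' 6.2; 
python3 - <<'E'
from h import *
nxt(360)
E
```

```text
time: 22.13
tool_pos: [0.5212, 0.0062, 0.27]
orientation: [0.902, 0.045, 0.43, -0.017]
wrist_force: [0.9, -1.1, 0.1]
width: 0.0627
445 263 [ 0.4724 -0.3634  0.012 ] yaw -4.0 [23.6, -23.9]
  hover [-16.32, 35.8, -1.1, -3.86, -50.65, 8.96] [ 0.4445 -0.3614]
```

```bash
python3 -m handwheel '[[-16.3,35.8,-1.1,-3.9,-50.6,9],[-16.3,35.8,-1.1,-3.9,-50.6,9],[-16.3,35.8,-1.1,-3.9,-50.6,9],[-16.3,35.8,-1.1,-3.9,-50.6,9],[-16.3,35.8,-1.1,-3.9,-50.6,9],[-16.3,35.8,-1.1,-3.9,-50.6,9],[-16.3,35.8,-1.1,-3.9,-50.6,9],[-16.3,35.8,-1.1,-3.9,-50.6,9],[-16.3,35.8,-1.1,-3.9,-50.6,9],[-16.3,35.8,-1.1,-3.9,-50.6,9],[-16.3,35.8,-1.1,-3.9,-50.6,9],[-16.3,35.8,-1.1,-3.9,-50.6,9],[-16.3,35.8,-1.1,-3.9,-50.6,9]]'; python3 - <<'E'
from h import *
d=arm.snapshot("wrist");cv2.imwrite("pics/w14.png",d["image"])
print(rel([.4443,-.3614,.003],-4))
for q in [q for q in holes(d)[0] if q[2]>300 and q[3]>3000]: print(q[:2],axes(d,[q]))
t=arm.snapshot("scene");cv2.imwrite("pics/s14.png",cv2.resize(t["image"][150:450,180:500],None,fx=2.4,fy=2))
E
```

```text
time: 23.27
tool_pos: [0.4449, -0.3601, 0.1493]
orientation: [0.999, -0.035, 0.0, -0.001]
wrist_force: [-0.4, 0.8, -0.0]
width: 0.0621
[-0.09, 0.15, 14.7, -0.02, -0.05, 0.05]
(328.593577761802, 203.02635993290195) [(array([ 0.47125312, -0.36348948,  0.012     ]), np.float64(-3.2602267441580746), [23.6, -23.4])]
```

View pics/w14.png

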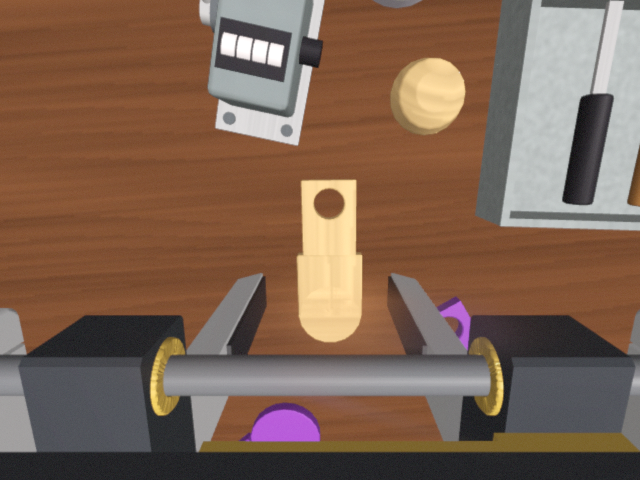

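View pics/s14.png

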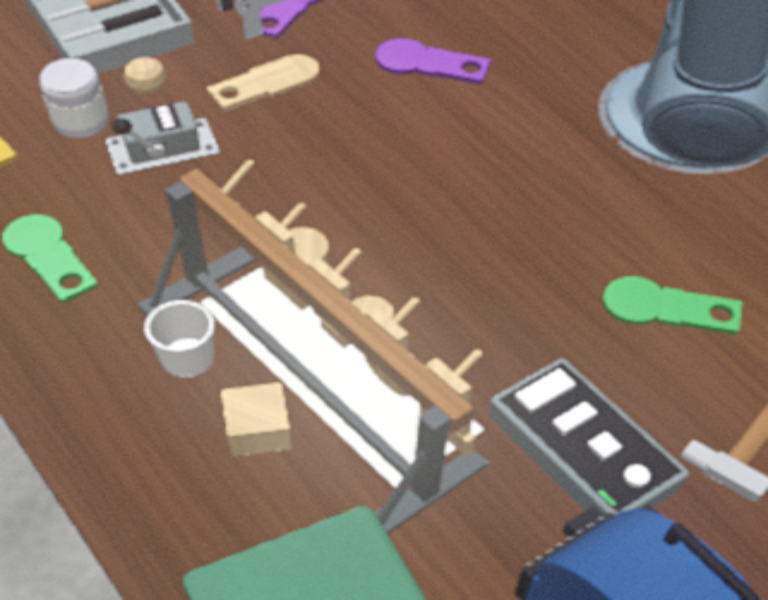

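Four boards hang. c is centred with its hole at (329,203).

```bash
python3 -m handwheel '[[-0.1,0.2,4,0,0,0],[-0.2,0.2,8,0,0,-0.3],[-0.2,0.2,12,0,0,-0.3],[-0.2,0.2,14.2,0,0,-0.3],[-0.2,0.2,14.6,0,0,-0.3],[-0.2,0.2,14.6,0,0,-0.3],[-0.2,0.2,14.6,0,0,-0.3]]' && python3 -m handwheel '[[0,0,0,0,0,0],[0,0,0,0,0,0],[0,0,0,0,0,0],[0,0,0,0,0,0],[0,0,0,0,0,0],[0,0,-1,0,0,0],[0,0,-4,0,0,0],[0,0,-8,0,0,0],[0,0,-12,0,0,0],[0,0,-16,0,0,0],[0,0,-20,0,0,0],[0,0,-20,0,0,0]]' 3 25;  python3 - <<'E'
from h import *
for s in(.10,):
  print(peg(1,s,hz=0),rel(peg(1,s,hz=0),PSI,50))
E
```

```text
time: 23.95
tool_pos: [0.4446, -0.3625, 0.0063]
orientation: [1.0, -0.031, 0.002, 0.001]
wrist_force: [-0.5, -1.2, 1.4]
width: 0.0619
time: 24.95
tool_pos: [0.447, -0.3656, 0.2171]
orientation: [0.999, -0.031, 0.007, 0.008]
wrist_force: [0.7, -1.2, 0.2]
width: 0.0455
[ 0.55166125 -0.07537658  0.24364224] [8.68, -29.58, -2.96, 4.88, 49.09, -8.21]
```

```bash
python3 -m handwheel '[[0,-4,-5,0.5,7,-1],[0,-8,-6,1,14,-2],[0,-12,-6,2,21,-4],[0,-16,-6,3,28,-5],[1,-20,-5,4,35,-6],[3,-24,-5,4.5,42,-8],[5,-28,-4,4.9,49.1,-8.2],[7,-29.6,-3,4.9,49.1,-8.2],[8.7,-29.6,-3,4.9,49.1,-8.2],[8.7,-29.6,-3,4.9,49.1,-8.2],[8.7,-29.6,-3,4.9,49.1,-8.2],[8.7,-29.6,-3,4.9,49.1,-8.2],[8.7,-29.6,-3,4.9,49.1,-8.2]]';python3 - <<'E'
from h import *
chk(1)
E
```

```text
time: 26.03
tool_pos: [0.5517, -0.0761, 0.2446]
orientation: [0.905, 0.044, 0.423, -0.02]
wrist_force: [0.4, -0.5, -0.1]
width: 0.0451
hole px (326.91925048828125, 243.00733947753906) tool [ 0.0257  0.0002 -0.0027] [0.0276 0.0274 0.0044]
tip tool [ 0.0263 -0.001   0.0457] face z -0.004428620947689454
ROW to slide: x,y,z cm [ 0.06 -0.11] 7.12 turn [0.09, -0.06, -0.05]
```

```bash
python3 -m handwheel '[[0,-0.05,1.5,0,0,0],[0,-0.05,3,0,0,0],[0,-0.05,4.5,0,0,0],[0,-0.05,6,0,0,0],[0,-0.05,7.1,0,0,0],[0,-0.05,7.1,0,0,0],[0,-0.05,7.1,0,0,0]]';python3 - <<'E'
from h import *
d=arm.snapshot("wrist");cv2.imwrite("pics/w15.png",d["image"])
E
```

```text
time: 26.67
tool_pos: [0.6056, -0.0712, 0.1991]
orientation: [0.905, 0.044, 0.422, -0.02]
wrist_force: [0.3, -0.0, -0.2]
width: 0.0454
```

View pics/w15.png

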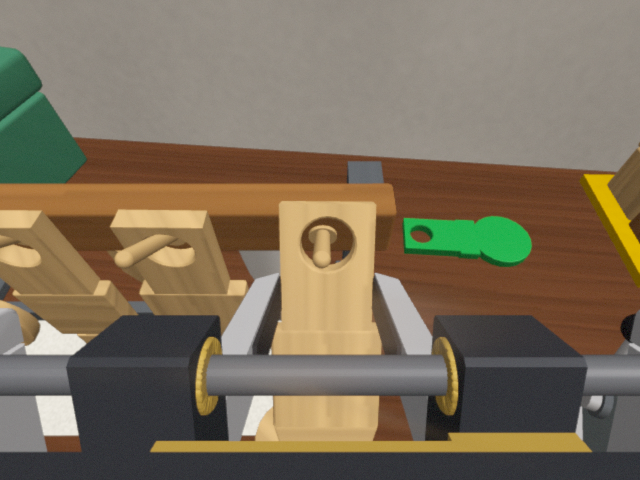

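The peg is through c's hole at (325,243). Release and retreat.

```bash
python3 -m handwheel '[[0,0,0,0,0,0],[0,0,0,0,0,0],[0,0,0,0,0,0],[0,0,0,0,0,0],[0,0,0,0,0,0],[0,0,-2,0,0,0],[0,0,-4,0,0,0],[0,0,-7,0,0,0],[0,0,-10,0,0,0],[0,0,-10,0,0,0]]' 6.2; 
python3 - <<'E'
from h import *
t=arm.snapshot("scene");cv2.imwrite("pics/s16.png",cv2.resize(t["image"][120:420,180:500],None,fx=2.4,fy=2))
d=arm.snapshot("top");cv2.imwrite("pics/t16.png",cv2.resize(d["image"][130:310,150:500],None,fx=2.2,fy=2.2))
hsv=cv2.cvtColor(t["image"],cv2.COLOR_BGR2HSV)
k=cv2.inRange(hsv,(0,0,0),(180,255,60))[190:235,215:260]
n,l,st,ce=cv2.connectedComponentsWithStats(k)
for i in range(1,n):
    if st[i][4]>15:
        u,v=ce[i]+[215,190];print("scene dark",u,v,st[i][4],"at z.108",world(t,u,v,.108).round(4))
print("top knob",world(d,425.4,184.9,.108).round(4))
P=cloud(d);Z=P[...,2];k=(Z>.058)&(Z<.066);k[:192]=0;k[245:]=0;k[:,:405]=0;k[:,452:]=0
print(cv2.minAreaRect(P[k][:,:2].astype(np.float32)))
k=(Z>.002)&(Z<.012)&(cv2.cvtColor(d["image"],cv2.COLOR_BGR2HSV)[...,1]<60);k[:180]=0;k[250:]=0;k[:,:400]=0;k[:,455:]=0
print("plate",cv2.minAreaRect(P[k][:,:2].astype(np.float32)),k.sum())
E
```

```text
time: 27.55
tool_pos: [0.529, -0.0798, 0.27]
orientation: [0.903, 0.044, 0.427, -0.016]
wrist_force: [1.0, -0.7, 0.4]
width: 0.062
top knob [ 0.6479 -0.2996  0.108 ]
((0.5949448943138123, -0.31752848625183105), (0.06940591335296631, 0.09118875116109848), 74.36898040771484)
plate ((0.5943090915679932, -0.3238373398780823), (0.07084979861974716, 0.13167732954025269), 74.20507049560547) 279
```

View pics/s16.png

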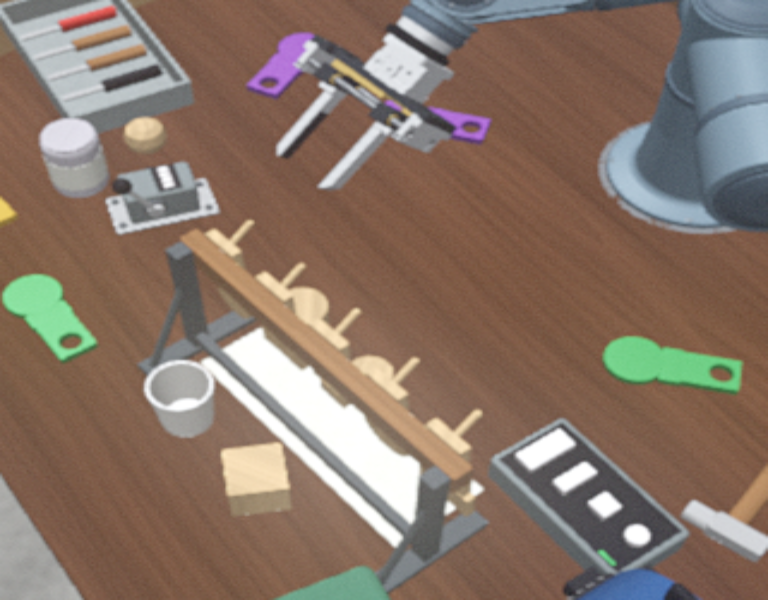

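View pics/t16.png

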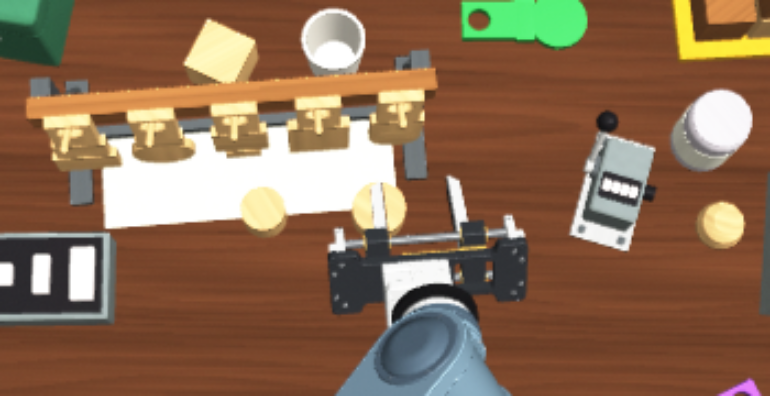

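All five boards hang, one per peg. The counter (plate centre 0.5943,−0.3238, yaw −15.8°) predicts the knob within 1 mm of where it is seen. Next, the lever.

```bash
cat >> h.py <<'E'
CO=np.array([.5943,-.3238,0]);CY=-15.8
def cnt(x,y,z): return CO+R.from_euler('z',CY,degrees=True).apply([x,y,z])
E
python3 - <<'E'
from h import *
print(cnt(.082,.039,.2),rel(cnt(.082,.039,.2),CY))
print(rel(cnt(-.06,.039,.27),CY))
E
```

```text
[ 0.68382081 -0.30860048  0.2       ] [3.36, 24.29, 14.37, -9.13, -49.68, 19.93]
[0.29, 19.17, -0.29, -9.13, -49.68, 19.93]
```

```bash
python3 -m handwheel '[[-2,8,0,-9,-49.7,19.9],[-2,16,0,-9,-49.7,19.9],[0,19,2,-9,-49.7,19.9],[0,19,2,-9,-49.7,19.9],[0,20,4,-9,-49.7,19.9],[1,21,6,-9,-49.7,19.9],[2,22,8,-9,-49.7,19.9],[3.4,24.3,14.4,-9.1,-49.7,19.9],[3.4,24.3,14.4,-9.1,-49.7,19.9],[3.4,24.3,14.4,-9.1,-49.7,19.9],[3.4,24.3,14.4,-9.1,-49.7,19.9],[3.4,24.3,14.4,-9.1,-49.7,19.9],[3.4,24.3,14.4,-9.1,-49.7,19.9]]' 0 20;python3 - <<'E'
from h import *
print(rel(cnt(.082,.039,.097),CY))
d=arm.snapshot("wrist");cv2.imwrite("pics/w17.png",d["image"])
E
```

```text
time: 28.73
tool_pos: [0.684, -0.3084, 0.2006]
orientation: [0.991, -0.137, 0.0, -0.0]
wrist_force: [-0.2, 0.6, 0.5]
width: 0.0003
[-0.02, 0.03, 10.36, -0.01, -0.02, 0.06]
```

View pics/w17.png

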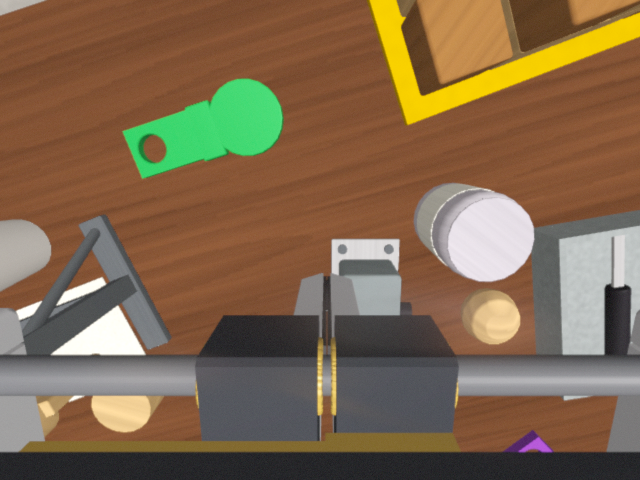

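Fingers are shut beyond the knob, which they hide. The counter's plate is at (365,250). Descend.

```bash
python3 -m handwheel '[[0,0,4,0,0,0],[0,0,8,0,0,0],[0,0,10,0,0,0],[0,0,10.3,0,0,0],[0,0,10.3,0,0,0],[0,0,10.3,0,0,0]]' && python3 -m handwheel '[[-1,0,0,0,0,0],[-2,0,0,0,0,0],[-3,0,0,0,0,0],[-4,0,0,0,0,0],[-5,0,0,0,0,0],[-6,0,0,0,0,0],[-7,0,0,0,0,0],[-7.5,0,0,0,0,0],[-7.9,0,0,0,0,0],[-7.9,0,0,0,0,0]]'; python3 - <<'E'
from h import *
s=arm.state();print(R.from_euler('z',CY,degrees=True).inv().apply(s["tool_pos"]-CO).round(4),s["wrist_force"].round(1))
t=arm.snapshot("scene");cv2.imwrite("pics/s18.png",cv2.resize(t["image"][150:250,190:330],None,fx=5,fy=5))
E
```

```text
time: 29.28
tool_pos: [0.6851, -0.3096, 0.1018]
orientation: [0.991, -0.137, 0.003, 0.001]
wrist_force: [0.1, 0.1, 0.4]
width: 0.0005
time: 30.12
tool_pos: [0.6103, -0.2891, 0.1042]
orientation: [0.991, -0.137, 0.005, 0.002]
wrist_force: [2.0, -1.7, 2.4]
width: 0.0004
[0.006  0.0378 0.1042] [ 2.  -1.7  2.4]
```

View pics/s18.png

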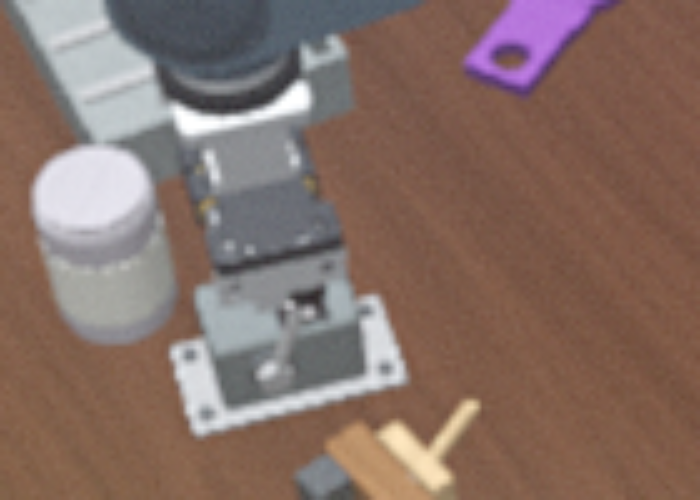

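The lever leans over with about 3 N on it. Continue to the stop in small steps.

```bash
python3 -m handwheel '[[-0.2,0,0.4,0,0,0],[-0.4,0,0.6,0,0,0],[-0.6,0,0.6,0,0,0],[-0.8,0,0.6,0,0,0],[-0.8,0,0.6,0,0,0]]'; python3 - <<'E'
from h import *
s=arm.state();print(R.from_euler('z',CY,degrees=True).inv().apply(s["tool_pos"]-CO).round(4),s["wrist_force"].round(1))
E
```

```text
time: 30.58
tool_pos: [0.6037, -0.2872, 0.0967]
orientation: [0.99, -0.137, 0.006, 0.002]
wrist_force: [9.3, -4.3, -4.0]
width: 0.0002
[-0.0009  0.0378  0.0967] [ 9.3 -4.3 -4. ]
```

```bash
python3 -m handwheel '[[-0.2,0,0,0,0,0],[-0.4,0,0,0,0,0],[-0.4,0,0,0,0,0],[-0.4,0,0,0,0,0]]'; python3 - <<'E'
from h import *
s=arm.state();print(R.from_euler('z',CY,degrees=True).inv().apply(s["tool_pos"]-CO).round(4),s["wrist_force"].round(1))
t=arm.snapshot("top");cv2.imwrite("pics/t19.png",cv2.resize(t["image"][150:260,370:510],None,fx=5,fy=5))
E
```

```text
time: 30.92
tool_pos: [0.6035, -0.2872, 0.0968]
orientation: [0.99, -0.138, 0.012, 0.004]
wrist_force: [16.3, -4.9, -5.8]
width: 0.0007
[-0.0011  0.0377  0.0968] [16.3 -4.9 -5.8]
```

View pics/t19.png

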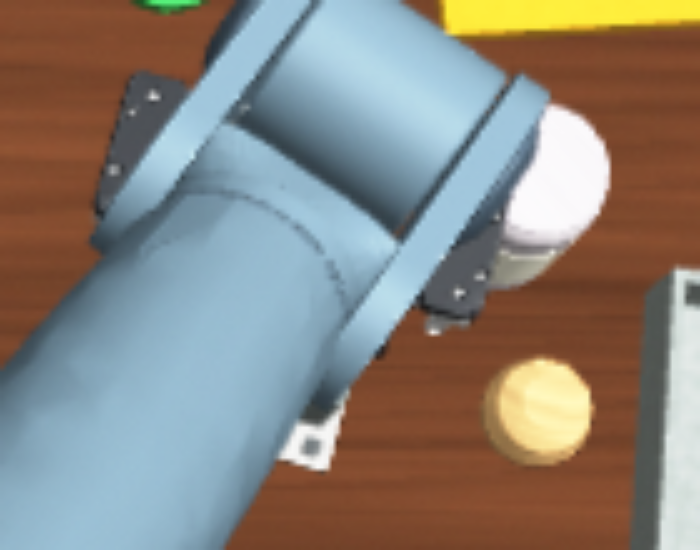

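At the stop: force rose to 16 N with no further travel, and the position matches the stop geometry. I'll let it back gently, then lift clear.

```bash
python3 -m handwheel '[[1,0,0,0,-1,0],[2,0,0,0,-1,0],[3,0,0,0,-1,0],[4,0,0,0,-1,0],[5,0,0,0,-1,0],[6,0,0,0,-1,0],[7,0,0,0,-1,0],[8.3,0,0,0,-1,0],[8.5,0,0,0,-1,0],[8.5,0,-4,0,-1,0],[8.5,0,-8,0,-1,0],[8.5,0,-12,0,-1,0],[8.5,0,-16,0,-1,0],[8.5,0,-16,0,-1,0]]'; python3 - <<'E'
from h import *
# blower yaw & keys
t=arm.snapshot("top");
K=np.array([[.4764,.2783],[.4755,.3236],[.4732,.3668],[.4724,.4136]])  # start,timer,cool,power
Kb=np.array([-.067,-.022,.022,.068])
p=np.polyfit(Kb,K,1);print(p);yaw=np.degrees(np.arctan2(-p[0][0],p[0][1]));print("yaw",yaw)
for b in Kb: print(b,(p[0]*b+p[1]).round(4))
s=arm.state();print(s["tool_pos"],s["wrist_force"])
w=p[0]*.068+p[1]
print("hover power",rel([*w,.14],yaw),"via",rel([.50,-.2,.33],yaw))
cv2.imwrite("pics/t20.png",cv2.resize(t["image"][130:310,100:500],None,fx=2,fy=2))
E
```

```text
time: 32.13
tool_pos: [0.6838, -0.3103, 0.2696]
orientation: [0.99, -0.138, 0.009, 0.005]
wrist_force: [0.4, -0.6, 1.6]
width: 0.0004
[[-0.03180071  1.00027528]
 [ 0.47438295  0.34532493]]
yaw 1.820931673193047
-0.067 [0.4765 0.2783]
-0.022 [0.4751 0.3233]
0.022 [0.4737 0.3673]
0.068 [0.4722 0.4133]
[ 0.68282992 -0.30961613  0.26513254] [ 0.42240829 -0.05094155 -0.2107229 ]
hover power [-40.16, -63.88, 11.53, 0.49, -0.77, -17.65] via [-20.48, -5.52, -6.82, 0.49, -0.77, -17.65]
```

View pics/t20.png

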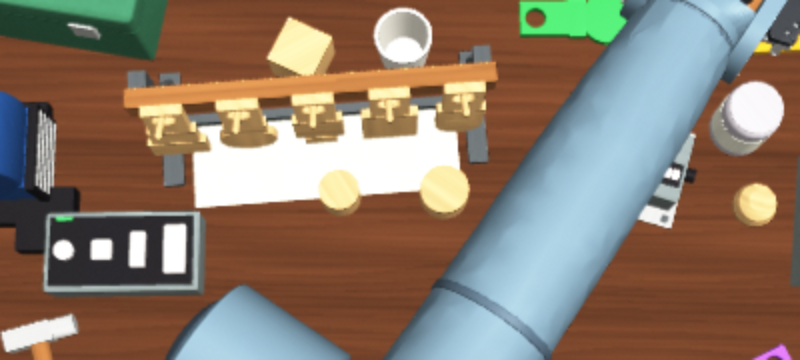

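All five boards are still hanging. Now to the power key.

```bash
python3 -m handwheel '[[-20.5,-5.5,-4,0.5,-0.8,-17.6],[-20.5,-5.5,-4,0.5,-0.8,-17.6],[-20.5,-5.5,-4,0.5,-0.8,-17.6],[-20.5,-5.5,-4,0.5,-0.8,-17.6],[-20.5,-5.5,-4,0.5,-0.8,-17.6],[-40.2,-63.9,2,0.5,-0.8,-17.6],[-40.2,-63.9,2,0.5,-0.8,-17.6],[-40.2,-63.9,2,0.5,-0.8,-17.6],[-40.2,-63.9,2,0.5,-0.8,-17.6],[-40.2,-63.9,2,0.5,-0.8,-17.6],[-40.2,-63.9,2,0.5,-0.8,-17.6],[-40.2,-63.9,2,0.5,-0.8,-17.6],[-40.2,-63.9,2,0.5,-0.8,-17.6],[-40.2,-63.9,2,0.5,-0.8,-17.6],[-40.2,-63.9,2,0.5,-0.8,-17.6],[-40.2,-63.9,2,0.5,-0.8,-17.6],[-40.2,-63.9,2,0.5,-0.8,-17.6],[-40.2,-63.9,2,0.5,-0.8,-17.6],[-40.2,-63.9,2,0.5,-0.8,-17.6],[-40.2,-63.9,2,0.5,-0.8,-17.6]]'; python3 - <<'E'
from h import *
print(rel([.4722,.4133,.09],1.8))
d=arm.snapshot("wrist");cv2.imwrite("pics/w21.png",d["image"])
d=arm.snapshot("scene");cv2.imwrite("pics/s21.png",cv2.resize(d["image"][300:480,350:550],None,fx=3.3,fy=3.3))
E
```

```text
time: 33.85
tool_pos: [0.4684, 0.4157, 0.2321]
orientation: [1.0, 0.016, -0.003, 0.001]
wrist_force: [0.5, 0.2, 0.2]
width: 0.0007
[0.45, 0.21, 14.21, 0.15, 0.31, 0.0]
```

View pics/w21.png

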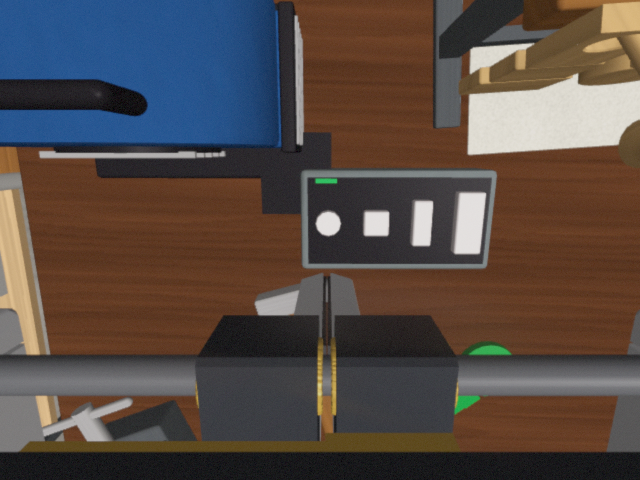

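View pics/s21.png

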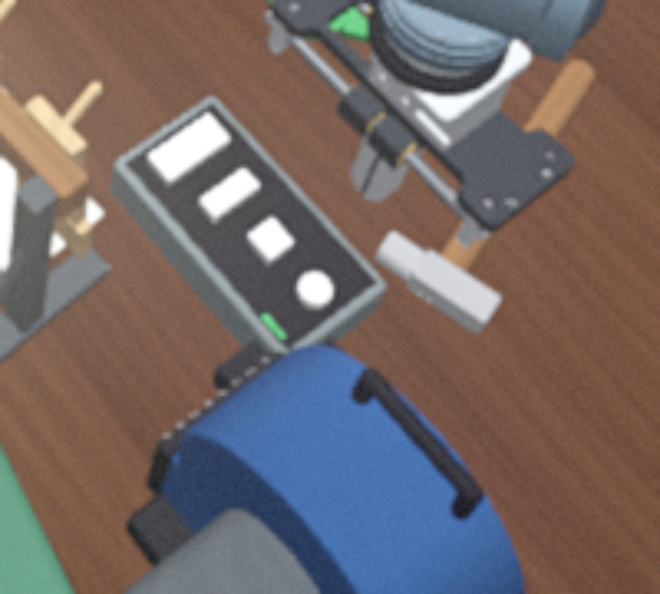

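Wrist view: power key (328,224), cool (376,223), timer (423,223), start (470,222). The fan housing lies up and left. I'll cross-check the key positions.

```bash
python3 - <<'E'
from h import *
d=arm.snapshot("wrist")
for u,v in((328,224),(376,223),(423,223),(470,222)): print(world(d,u,v,.062).round(4))
print(rel([.4715,.4133,.08],1.8))
E
```

```text
[0.4684 0.4157 0.062 ]
[0.471  0.3702 0.062 ]
[0.4726 0.3255 0.062 ]
[0.4751 0.2809 0.062 ]
[0.42, 0.17, 15.15, 0.19, 0.37, 0.18]
```

```bash
python3 -m handwheel '[[0.1,0.1,4,0.2,0.4,0.2],[0.3,0.1,8,0.2,0.4,0.2],[0.3,0.1,12,0.2,0.4,0.2],[0.3,0.1,14.5,0.2,0.4,0.2],[0.3,0.1,15.1,0.2,0.4,0.2],[0.3,0.1,15.1,0.2,0.4,0.2],[0.3,0.1,15.1,0.2,0.4,0.2]]'; python3 - <<'E'
from h import *
print(rel([.4707,.4143,.055],1.8))
E
```

```text
time: 34.58
tool_pos: [0.471, 0.4135, 0.0816]
orientation: [1.0, 0.015, 0.001, -0.0]
wrist_force: [-0.8, -0.3, 0.8]
width: 0.0004
[-0.03, -0.08, 2.66, -0.02, -0.08, -0.07]
```

```bash
python3 -m handwheel '[[0,-0.1,1,0,0,0],[0,-0.1,1.7,0,0,0],[0,-0.1,2.1,0,0,0],[0,-0.1,2.5,0,0,0],[0,-0.1,2.7,0,0,0],[0,-0.1,2.8,0,0,0],[0,-0.1,2.8,0,0,0]]'
```

```text
time: 35.17
tool_pos: [0.4716, 0.4148, 0.0561]
orientation: [1.0, 0.015, 0.001, -0.0]
wrist_force: [-4.1, -3.8, 12.8]
width: 0.0004
```

12.8 N at z = 0.056: power is fully down. Lift and move to cool.

```bash
python3 -m handwheel '[[0,0,-1.5,0,0,0],[0,0,-3,0,0,0],[0,0,-3,0,0,0],[0,2.5,-3,0,0,0],[0.1,4.6,-3,0,0,0],[0.1,4.6,-3,0,0,0],[0.1,4.6,-3,0,0,0]]'; python3 - <<'E'
from h import *
print(rel([.4722,.3688,.055],1.8))
E
```

```text
time: 35.75
tool_pos: [0.4737, 0.3683, 0.0853]
orientation: [1.0, 0.015, 0.001, -0.0]
wrist_force: [0.3, -0.6, 0.2]
width: 0.0007
[-0.15, -0.06, 3.03, 0.0, -0.07, -0.12]
```

```bash
python3 -m handwheel '[[-0.1,0,1.2,0,0,0],[-0.1,0,2,0,0,0],[-0.1,0,2.5,0,0,0],[-0.1,0,2.8,0,0,0],[-0.1,0,3.1,0,0,0],[-0.1,0,3.2,0,0,0],[-0.1,0,3.2,0,0,0]]'
```

```text
time: 36.33
tool_pos: [0.4719, 0.3686, 0.0559]
orientation: [1.0, 0.015, -0.001, 0.001]
wrist_force: [-10.4, -5.9, 20.8]
width: 0.0002
```

Cool is fully down (20.8 N at z = 0.056). Next, timer.

```bash
python3 -m handwheel '[[0,0,-1.5,0,0,0],[0,0,-3,0,0,0],[0,0,-3,0,0,0],[0.1,2.5,-3,0,0,0],[0.2,4.4,-3,0,0,0],[0.2,4.4,-3,0,0,0],[0.2,4.4,-3,0,0,0]]'; python3 - <<'E'
from h import *
print(rel([.4738,.3244,.055],1.8))
E
```

```text
time: 36.92
tool_pos: [0.4749, 0.3243, 0.0849]
orientation: [1.0, 0.015, -0.002, 0.001]
wrist_force: [-0.6, 0.1, 0.6]
width: 0.0009
[-0.1, -0.02, 2.99, 0.11, 0.21, -0.14]
```

```bash
python3 -m handwheel '[[-0.1,0,1.2,0,0.2,0],[-0.1,0,2,0,0.2,0],[-0.1,0,2.5,0,0.2,0],[-0.1,0,2.8,0,0.2,0],[-0.1,0,3,0,0.2,0],[-0.1,0,3.1,0,0.2,0],[-0.1,0,3.1,0,0.2,0]]'
```

```text
time: 37.5
tool_pos: [0.4732, 0.3248, 0.056]
orientation: [1.0, 0.015, -0.002, 0.001]
wrist_force: [-9.0, -2.6, 16.7]
width: 0.0005
```

Timer is fully down (16.7 N at z = 0.056). Next, start.

```bash
python3 -m handwheel '[[0,0,-1.5,0,0,0],[0,0,-3,0,0,0],[0,0,-3,0,0,0],[0.1,2.5,-3,0,0,0],[0.2,4.5,-3,0,0,0],[0.2,4.5,-3,0,0,0],[0.2,4.5,-3,0,0,0]]'; python3 - <<'E'
from h import *
print(rel([.4758,.2796,.055],1.8))
E
```

```text
time: 38.08
tool_pos: [0.4764, 0.2796, 0.0853]
orientation: [1.0, 0.014, -0.002, 0.001]
wrist_force: [0.4, 0.1, 0.5]
width: 0.0009
[-0.05, -0.01, 3.03, 0.15, 0.23, -0.17]
```

```bash
python3 -m handwheel '[[-0.1,0,1.2,0,0.2,0],[-0.1,0,2,0,0.2,0],[-0.1,0,2.5,0,0.2,0],[-0.1,0,2.8,0,0.2,0],[-0.1,0,3,0,0.2,0],[-0.1,0,3.1,0,0.2,0],[-0.1,0,3.1,0,0.2,0]]' && python3 -m handwheel '[[0,0,-2,0,0,0],[0,0,-5,0,0,0],[-1,0,-9,0,0,0],[-3,0,-13,0,0,0],[-6,0,-17,0,0,0],[-8,0,-20,0,0,0],[-8,0,-20,0,0,0],[-8,0,-20,0,0,0]]'; python3 - <<'E'
from h import *
t=arm.snapshot("top");cv2.imwrite("pics/t22.png",t["image"])
t=arm.snapshot("scene");cv2.imwrite("pics/s22.png",cv2.resize(t["image"][120:420,170:490],None,fx=2.4,fy=2))
E
```

```text
time: 38.67
tool_pos: [0.4747, 0.2801, 0.056]
orientation: [1.0, 0.015, -0.002, 0.002]
wrist_force: [-7.8, -2.2, 14.4]
width: 0.0005
time: 39.33
tool_pos: [0.396, 0.2794, 0.2597]
orientation: [1.0, 0.015, 0.002, 0.0]
wrist_force: [-0.2, 0.2, -1.0]
width: 0.0001
```

View pics/t22.png

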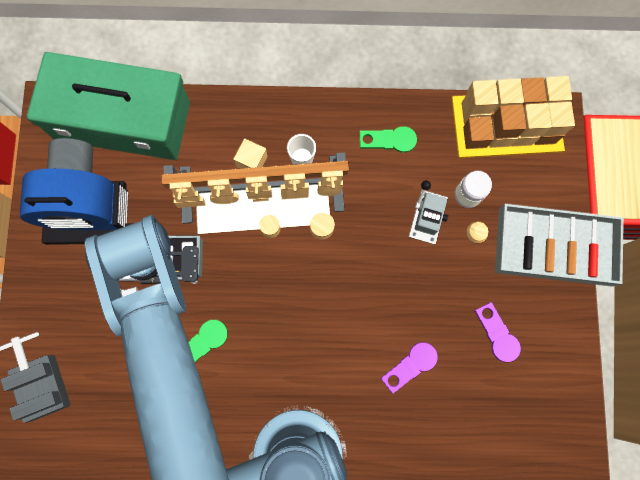

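View pics/s22.png

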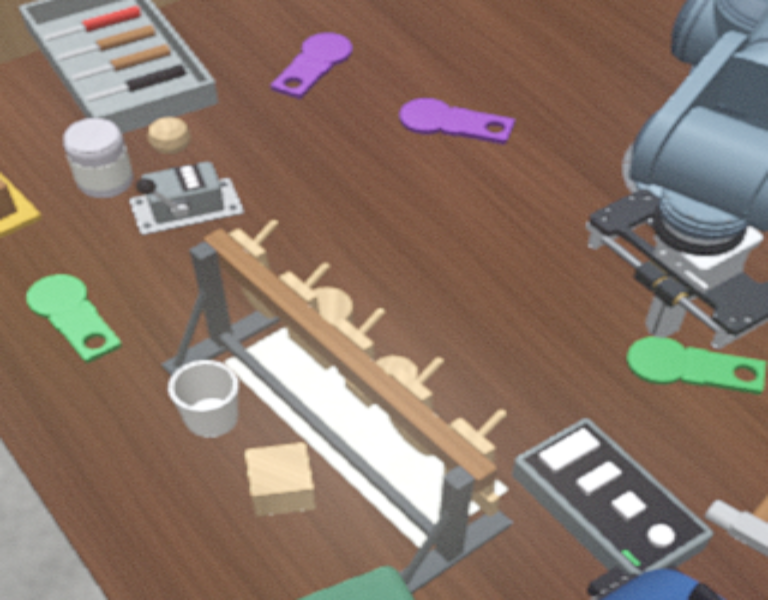

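All five boards hang in the top view (185–330,185). The lever knob is back at (425,185), the bystanders are unmoved and the arm is clear. Handing in.

```bash
python3 -c "
from workcell import arm
print(arm.hand_in(), arm.state()['time'])"
```

```text
the job is handed in; nothing more can be done
the job is handed in; nothing more can be done
```

The job is done and handed in at about 39 s of the 210 s allowed; no verdict was reported.

- **Boards:** All five were present and each now hangs on its own peg: c, a, e, b, d on pegs 1 to 5. Board a was knocked about 25 mm aside mid-run, so I measured it again before picking it up.
- **Counter lever:** I pushed it until it stopped moving at about 16 N, where the stop should be, then let it spring back. I couldn't see it at the stop because the arm blocked the view.
- **Blower keys:** I pressed power, cool-air, timer and start in that order. Each went down until the fingertip was at about 56 mm, which is fully down, at 13 to 21 N. I lifted clear between keys.

**Last checks:** The final pictures show all five boards hanging, the lever back at rest, the look-alikes and other things apparently unmoved, and the arm touching nothing. The top and wrist cameras disagreed by 2 to 3 mm on the key positions, so I aimed between them. No check failed.

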